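# Put the loaded source box and the stocks behind the bench shield and hang its gate

### The job

Only one of the four identical closed transport boxes is loaded: find it by lifting them, never tipping one over, and stand it upright inside the shield bay together with every reagent bottle that stands among the boxes (the clutter at the back stays); the three empty boxes stay standing on the bench outside. Take the bay's gate from the drying rack, lower its two knuckles fully onto the bay's two pintle pins with the gate standing part open, then swing it fully shut so that its tongue lies under the keeper. Leave the timer and the tip rack where they are.

Things in the scene. Friction and masses are not known exactly. Their poses are not given: they have to be found in the camera images.
- bay: shield bay, fixed: open-topped pen of white 12 mm panels on an aluminium floor plate, open on its own -x side (to the robot). Origin under it at bench height; z up, +x to its back wall, +y to its left wall. Floor top at z 8 mm, wall tops at z 123 mm. Clear space inside: x -95 (open front) to +67 mm (back wall), y -112 to +112 mm.
- bay_floor (a point): centre of the bay's inner floor, on its top face, at bay x -14, y 0, z 8 mm; axes as the bay's. The inner floor reaches 81 mm each way along x and 112 mm along y.
- pintle_low (a point): foot of the lower pintle pin, on its axis, right front of the bay (bay x -107, y -137, z 22 mm); axes as the bay's. Upright steel pin 10 mm thick, 20 mm long, tapering to 5 mm over its top 7 mm, on a round boss 21 mm wide, 8 mm thick, whose arm runs back (+x) along the right wall.
- pintle_up (a point): foot of the upper pintle pin: the same pin and boss 73 mm higher on the same axis. The lower knuckle has to come in between the two bosses: bring the gate in sideways, raised 24 to 38 mm above its seated height, then lower it.
- keeper (a point): steel keeper on the front of the bay's left wall; axes as the bay's; this point (bay x -107, y 137, z 69.5 mm) is where the tongue of the shut gate lies. A stop block's face stands 4.5 mm behind it (+x), and an anti-lift lip 12 mm above it reaches 21 mm out to -x, so the gate cannot be lowered in when shut: hang it open by 0.2 rad or more, then swing it in under the lip.
- gate_centre (a point): centre of the loose gate's panel: white, 12 mm thick (own x), 240 mm wide (own y), 115 mm high (own z, up), 0.32 to 0.48 kg, balanced over its centre; grasp the middle of the top edge across the thickness. Hung and shut, its axes are parallel with the bay's and it lies at bay x -107, y 0, z 69.5 mm; opening towards the robot turns its yaw positive.
- gate_knuckle_low (a point): bottom end of the gate's lower knuckle, on the bore axis (own y -137 mm, 47.5 mm below the gate's centre); axes as the gate's. A steel tube, 21.6 mm outside, 11.6 mm bore, 22 mm tall. Seated, this point lies at pintle_low.
- gate_knuckle_up (a point): bottom end of the gate's upper knuckle, the same tube 73 mm above the lower one. Seated, this point lies at pintle_up. The hung gate swings freely, stays about where it is left (it creeps by some 0.1 rad a minute, hardly at all when shut), may bounce back if it hits the stop fast, and its free end sags up to 6 mm.
- gate_tongue (a point): middle of the steel tongue on the gate's free edge (own y +137 mm, mid-height; 6 mm thick, 14 mm tall, 26 mm long). With the gate shut it lies at the keeper point or some 2 mm further in (+x), against the stop block.
- gate: the gate itself: origin at the middle of the panel's bottom edge; axes as at its centre. At the start it stands upright in the rack's middle slot, bottom edge 10 mm above the bench; lift it straight up by 40 mm or more to clear the slot.
- rack: grey slotted plate-drying rack, 120 (x) x 116 (y) x 42 mm tall, fixed; origin under its centre. Its slots, 14 mm wide, floors 10 mm above the bench, run along its own y; the gate stands in the middle one (between teeth).
- box_a_centre (a point): centre (half-way up) of closed transport box A, one of four identical grey boxes, 76 (own x) x 60 (own y) x 80 mm tall, steel clasps on the short ends; grasp across the 60 mm. An empty box weighs 0.14 to 0.21 kg, the loaded one 0.6 to 0.68 kg; any of the four may be the loaded one, nothing but the weight tells.
- box_b_centre (a point): centre (half-way up) of closed transport box B, one of four identical grey boxes, 76 (own x) x 60 (own y) x 80 mm tall, steel clasps on the short ends; grasp across the 60 mm. An empty box weighs 0.14 to 0.21 kg, the loaded one 0.6 to 0.68 kg; any of the four may be the loaded one, nothing but the weight tells.
- box_c_centre (a point): centre (half-way up) of closed transport box C, one of four identical grey boxes, 76 (own x) x 60 (own y) x 80 mm tall, steel clasps on the short ends; grasp across the 60 mm. An empty box weighs 0.14 to 0.21 kg, the loaded one 0.6 to 0.68 kg; any of the four may be the loaded one, nothing but the weight tells.
- box_d_centre (a point): centre (half-way up) of closed transport box D, one of four identical grey boxes, 76 (own x) x 60 (own y) x 80 mm tall, steel clasps on the short ends; grasp across the 60 mm. An empty box weighs 0.14 to 0.21 kg, the loaded one 0.6 to 0.68 kg; any of the four may be the loaded one, nothing but the weight tells.
- box_a: the same box A: origin under its centre, at its base; axes as at its centre.
- box_b: the same box B: origin under its centre, at its base; axes as at its centre.
- box_c: the same box C: origin under its centre, at its base; axes as at its centre.
- box_d: the same box D: origin under its centre, at its base; axes as at its centre.
- reagent_amber_centre (a point): centre (half-way up) of the reagent amber glass bottle with a black cap, 46 mm thick, 86 mm tall (body straight up to about 55 mm); z up. It stands among the boxes and may be absent.
- reagent_green_centre (a point): centre (half-way up) of the reagent bottle with a green cap, 44 mm thick, 90 mm tall (body straight up to about 55 mm); z up. It stands among the boxes and may be absent.
- lab_timer: bystander: small lab timer, 59 x 64 x 28 mm, loose, right of the bay; origin under its centre.
- tip_rack_blue: bystander: blue pipette tip rack, 84 x 124 x 65 mm, loose, left of the bay; origin under its centre.
There are look-alikes about, which are no part of the job. Leave any blue or pink look-alike of the part that bears reagent_amber_centre alone.

How it is judged:
By the outcome, as a careful person would: the job done as asked, in the order asked, and still so for the second after the job is handed in, with the robot touching nothing.
Of reagent_amber, reagent_green only 1 to 2 are there at a start; the rules pass over those that are not, and their reading is None.
At some moment in a run one of box_a, box_b, box_c, box_d may be knocked a few centimetres aside while the robot is not near it.
It also fails if it takes over 210 s, if anything falls off the work surface, if the arm or the gripper's body presses on something with over 40 N, if the wrist force passes 120 N, or if a joint passes its speed limit or range.

### The arm

A 7-joint arm with a two-finger parallel gripper is mounted at the origin on a cart in front of the work surface, level with it; the furniture and walls round the work are solid. World frame = base frame: x ahead of the robot, y to its left, z up, the work surface at z = 0. Lengths are in m, angles in rad, forces in N, time in s.
With the tool pointing down it reaches from about 0.425 to 0.925 m from the base axis. Payload 6.8 kg.
Tool frame: the origin (TCP) lies at the very end of the fingers, on their centre line; the grasp point (between the pads) lies 19 mm behind it; z points along the fingers, y is the line along which they close (so a half turn about z gives the same grasp; the last joint's range is limited). The gripper opens to 85 mm and grips with 20 to 120 N. Pads are 22 mm wide; open, the fingers measure 114 mm over their backs; the gripper's body (76 mm by 85 mm) begins 54 mm behind the grasp point. The pads swing forward as they close: fully open they stand 13 mm farther back than shut.
Start: joints at [1.124, 0.477, 0.022, 1.555, -0.011, 1.109, -0.083], TCP at [0.224, -0.637, 0.231] pointing down, gripper open.
Joint ranges: [-2.96, 2.96], [-0.34, 2.1], [-1.41, 1.46], [0.24, 2.44], [-1.37, 4.51], [0.17, 1.92], [-2.96, 2.96]. Speed limits (rad/s): [2.39, 2.39, 3.14, 3.14, 3.14, 3.14, 3.14].

### API

Orientations are given as a rotation vector (axis times angle).
In Python, from bench import r gives the robot as it stands.
- The arm moves only by the shell command python3 -m jog 'ROWS' [FORCE]. ROWS is JSON, a list of rows, each an object of numbers: "fingers": the finger opening in m, from 0 to 0.0854; "x", "y", "z": the shift along the tool's x, y, z in m; "rx", "ry", "rz": the turn, a rotation vector about the tool's x, y, z in degrees. In form: [{"fingers": .., "x": .., "y": .., "z": .., "rx": .., "ry": .., "rz": ..}, ...]. A call has 1 to 8 rows; each row shifts and turns the commanded pose from where the row before left it, along the tool's axes as they then stand; what a row does not reach is not made up. A row lasts 1/8 s, in which the tool goes at most 62.5 mm and 10.7 degrees, less where a joint would pass 70% of its speed; a pose out of reach is approached as far as the arm can. A call is refused whole if a number of a shift passes 0.0625 or a number of a turn 10.7, either way. A call with a gripper value outside its range is refused whole. The fingers move at their own pace and stop on an object; FORCE is the grip in N (left out, the last holds). Time passes only in rows, so rows that do not move let the fingers close. It gives the time, the measured TCP pose, the force, the opening and the grip force at its end, in the units of the state.
- r.get_obs(): the state, without advancing time (a new reading comes with each control period).
- r.grab_frame(name): name is "scene" or "top" or "wrist"; returns (picture, depth): 384x512x3 uint8, red, green, blue; 384x512 float32, m along the optical axis (not along the pixel's ray), 0 where there is no reading.
- r.get_calibration(name): a dict with "mtx" (3x3 intrinsics, pixels), "extrinsics" (4x4, takes a point from camera to world coordinates). Camera axes: x right, y down, z forward; pixel columns grow to the right and rows downward; lengths in m; the calibration is good to about 2 mm. A picture is of the moment at which its call begins: read the wrist's pose just before it. get_calibration takes no time and is no camera call; for the wrist camera it gives the pose at the moment of the call.
- r.hand_in(): hands the job in; it is judged then, once.
Trained networks look in the newest picture that a camera, given by its name, has taken for a name from the list of things; names that differ only in an ending like _2 or _b are one class to them, and where a whole thing is asked for, a point or a joint stands for the part that bears it (a point fixed in the world has none). Each returns a list of dicts, best first, with "score" (0 to 1); they miss things now and then, are a little off and sometimes report something else, mostly with a low value. They report only what shows in the picture. A call takes as long as a camera call. They do not tell look-alikes from the thing itself.
- r.search_frame(target, camera): "xyz" ([x, y, z] in m, in world coordinates, good to about 4 mm: the middle of the surface that is visible of it).
- r.landmark_of(target, camera): "xyz" ([x, y, z] in m, in world coordinates, good to about 4 mm: a listed point, or the origin of a listed thing).
The state is a dict: "clock": time; "joints": joint angles; "qvel": joint speeds; "tau": joint torques, N m; "tcp_pos": TCP position; "orientation": TCP orientation; "contact_force": force on the tool from outside, world axes, zero at the start; "moment": the same for the moment, N m; "grip_width": finger opening in m; "gripper_force": force on a finger pad.
Only numpy, scipy, OpenCV 4.12 (cv2) and the standard library are available. Lean on these libraries where they do the work, as an engineer would, in place of code of your own. Each camera call takes 0.05 s, during which the arm holds its last target. There are 200 camera calls.

## Working session

There is one attempt and no reset: what is moved stays moved. The work goes in short steps, Python scripts to look and compute and a shell command to move; the robot and the scene stay as the last step left them, time stands still between calls to the robot, and variables do not carry over. Pictures are saved under pics/ and viewed, at most 14 in all, crops included, and the job is handed in when it is done.

```bash
ls; mkdir -p pics
python3 - <<'E'
from bench import r
import cv2,numpy as np
o=r.get_obs(); print(o)
for c in ("scene","top"):
    p,d=r.grab_frame(c); cv2.imwrite(f"pics/{c}0.png",p[:,:,::-1])
    print(c,np.round(r.get_calibration(c)["extrinsics"],3).tolist(),r.get_calibration(c)["mtx"].tolist())
    for n in "bay bay_floor pintle_low pintle_up keeper gate_centre gate_knuckle_low gate_knuckle_up gate_tongue rack box_a_centre reagent_amber_centre reagent_green_centre lab_timer tip_rack_blue".split():
        print(n,[(np.round(q["xyz"],3).tolist(),round(q["score"],2)) for q in r.landmark_of(n,c)])
E
```

```text
pics
{'clock': 0.0, 'joints': array([ 1.12390014,  0.47774142,  0.0223522 ,  1.55646332, -0.01152045,
        1.10929592, -0.08308691]), 'qvel': array([-0.00132137, -0.00036218, -0.00083927,  0.00067222,  0.00175186,
       -0.00075368, -0.00060359]), 'tau': array([ 2.57470374e-04, -5.96448898e+01,  1.60791613e+00, -2.81187969e+01,
        1.24010921e-02,  9.42872168e-03, -3.01164960e-05]), 'tcp_pos': array([ 0.2241239 , -0.63607457,  0.23036029]), 'orientation': array([-3.09491547e+00, -5.29368720e-01,  6.52742489e-04]), 'contact_force': array([ 0.4561545 , -0.05661636, -0.01415203]), 'moment': array([ 0.04511153, -0.0274399 ,  0.0188733 ]), 'gripper_force': 0.0, 'grip_width': 0.0853663236691456}
scene [[-0.525, -0.489, 0.696, -0.544], [-0.851, 0.31, -0.424, 0.654], [-0.008, -0.816, -0.579, 0.997], [0.0, 0.0, 0.0, 1.0]] [[414.728021864498, 0.0, 260.34876319153], [0.0, 414.728021864498, 192.80088545051512], [0.0, 0.0, 1.0]]
bay [([0.599, -0.043, 0.0], 0.6)]
bay_floor [([0.584, -0.041, 0.009], 0.9), ([0.504, 0.098, 0.069], 0.69)]
pintle_low [([0.484, -0.178, 0.021], 0.7), ([0.527, 0.4
[... 1132 characters left out ...]
)]
pintle_up [([0.483, -0.175, 0.094], 0.78), ([0.655, 0.244, 0.003], 0.3)]
keeper [([0.541, 0.191, -0.001], 0.68), ([0.496, 0.099, 0.069], 0.64)]
gate_centre [([0.398, -0.338, 0.066], 0.67)]
gate_knuckle_low [([0.394, -0.475, 0.02], 0.8)]
gate_knuckle_up [([0.39, -0.472, 0.091], 0.48)]
gate_tongue [([0.398, -0.202, 0.064], 0.66)]
rack [([0.398, -0.334, -0.0], 0.81), ([0.497, 0.095, 0.071], 0.48)]
box_a_centre [([0.419, 0.189, 0.041], 0.83)]
reagent_amber_centre [([0.617, 0.368, 0.047], 0.71), ([0.626, 0.472, 0.042], 0.63), ([0.406, 0.406, 0.04], 0.61)]
reagent_green_centre [([0.528, 0.316, 0.043], 0.49)]
lab_timer [([0.694, -0.287, -0.0], 0.52)]
tip_rack_blue [([0.653, 0.242, 0.003], 0.83)]
```

View pics/scene0.png

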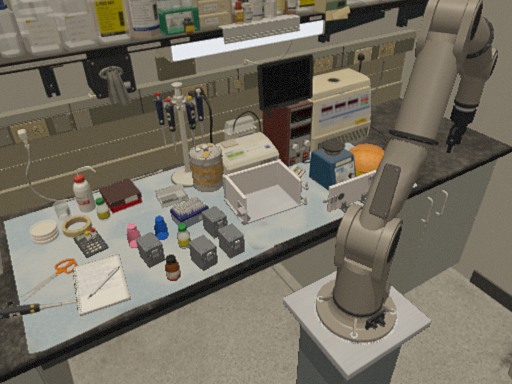

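View pics/top0.png

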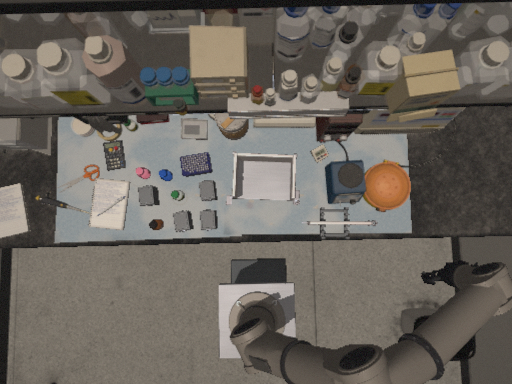

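Run:
```python
from bench import r
import numpy as np
for c in ("scene","top"):
    r.grab_frame(c)
    for n in "box_a box_b_centre box_c_centre box_d_centre".split():
        print(c,n,[(np.round(q["xyz"],3).tolist(),round(q["score"],2)) for q in r.landmark_of(n,c)],[(np.round(q["xyz"],3).tolist(),round(q["score"],2)) for q in r.search_frame(n,c)])
    for n in ["reagent_green_centre","reagent_amber_centre"]: print(n,[(np.round(q["xyz"],3).tolist(),round(q["score"],2)) for q in r.search_frame(n,c)])
```

```text
scene box_a [([0.526, 0.437, -0.0], 0.98), ([0.423, 0.292, -0.004], 0.87), ([0.541, 0.192, 0.003], 0.86), ([0.423, 0.188, -0.001], 0.62), ([0.396, -0.337, 0.068], 0.37)] [([0.521, 0.205, 0.075], 0.77), ([0.496, 0.441, 0.067], 0.73), ([0.395, 0.196, 0.062], 0.64), ([0.399, 0.301, 0.06], 0.62)]
scene box_b_centre [([0.526, 0.435, 0.035], 0.66)] [([0.494, 0.442, 0.066], 0.77)]
scene box_c_centre [([0.539, 0.192, 0.039], 0.64), ([0.391, -0.334, -0.003], 0.46)] [([0.52, 0.206, 0.071], 0.86), ([0.396, 0.415, 0.055], 0.64), ([0.39, -0.313, 0.08], 0.18)]
scene box_d_centre [([0.417, 0.294, 0.042], 0.74), ([0.421, 0.295, -0.004], 0.33)] [([0.393, 0.308, 0.068], 0.65), ([0.389, -0.311, 0.082], 0.36)]
reagent_green_centre [([0.517, 0.324, 0.061], 0.79), ([0.611, -0.063, 0.043], 0.64), ([0.399, 0.304, 0.062], 0.48), ([0.519, 0.207, 0.07], 0.34)]
reagent_amber_centre [([0.394, 0.416, 0.054], 0.87), ([0.614, 0.47, 0.058], 0.65), ([0.596, 0.372, 0.047], 0.58), ([0.515, 0.324, 0.06], 0.18)]
top box_a [([0.42, 0.187, 0.001], 0.88), ([0.536, 0.192, 0.002], 0.81), ([0.417, 0.296, 0.004], 0.72), ([0.527, 0.436, -0.002], 0.65), ([0.694, -0.286, 0.001], 0.47)] [([0.527, 0.425, 0.08], 0.79), ([0.54, 0.186, 0.085], 0.77), ([0.419, 0.289, 0.084], 0.75), ([0.425, 0.185, 0.081], 0.7), ([0.595, -0.05, 0.008], 0.48)]
top box_b_centre [([0.528, 0.317, 0.043], 0.64), ([0.528, 0.442, 0.041], 0.6), ([0.587, -0.04, 0.009], 0.4)] [([0.526, 0.428, 0.08], 0.62), ([0.694, -0.286, 0.023], 0.35)]
top box_c_centre [([0.541, 0.19, 0.042], 0.58)] [([0.54, 0.186, 0.08], 0.76)]
top box_d_centre [([0.416, 0.295, 0.039], 0.66)] [([0.4, -0.355, 0.124], 0.67), ([0.418, 0.287, 0.08], 0.63)]
reagent_green_centre [([0.597, -0.044, 0.009], 0.68)]
reagent_amber_centre [([0.62, 0.462, 0.056], 0.59), ([0.613, 0.359, 0.065], 0.54), ([0.407, 0.396, 0.061], 0.44), ([0.417, 0.285, 0.081], 0.4)]
```

The scene shows four grey boxes at about (150,249), (203,253), (231,240) and (214,222). The amber bottle with the black cap is at (172,267) and the green-capped one at (184,236). The blue and pink look-alikes are at (161,228) and (134,235). The gate stands in the rack at right (350,192), and the bay at (263,188) is empty. Next I measure the yaws from top depth.

```bash
cat > h.py <<'E'
from bench import r
import numpy as np, cv2
from scipy.spatial.transform import Rotation as R
def cloud(c):
    K=r.get_calibration(c); p,d=r.grab_frame(c); T=r.get_calibration(c)["extrinsics"]; m=K["mtx"]
    v,u=np.mgrid[:d.shape[0],:d.shape[1]]
    q=np.stack([(u-m[0,2])/m[0,0]*d,(v-m[1,2])/m[1,1]*d,d],-1)
    return q@T[:3,:3].T+T[:3,3],p,d>0
def rect(W,ok,c,rad,z0,z1):
    s=ok&(W[...,2]>z0)&(W[...,2]<z1)&(np.hypot(W[...,0]-c[0],W[...,1]-c[1])<rad)
    P=W[s]; a=cv2.minAreaRect((P[:,:2]*1000).astype(np.float32))
    b=cv2.boxPoints(a); e=b[1]-b[0]; f=b[2]-b[1]
    l=e if np.linalg.norm(e)>np.linalg.norm(f) else f
    y=np.degrees(np.arctan2(l[1],l[0])); y=(y+90)%180-90
    return np.round(a[0],1),np.round(a[1],1),round(float(y),1),len(P),round(float(np.median(P[:,2])),4)
def st():
    o=r.get_obs(); x=R.from_rotvec(o["orientation"]).as_matrix()
    return o["tcp_pos"],x
def go(tx,ty,tz,yaw):
    "print shift in tool axes after turning to yaw(deg); tool x at yaw, z down"
    p,x=st(); y0=np.degrees(np.arctan2(x[1,0],x[0,0]))
    c=R.from_euler('z',yaw,degrees=True).as_matrix()@np.diag([1,-1,-1])
    print("rz",round(y0-yaw,2),"then xyz mm",np.round(c.T@(np.array([tx,ty,tz])-p)*1000,1),"tilt",np.round(np.degrees((R.from_matrix(c).inv()*R.from_matrix(x)).as_rotvec()),2),"before-turn xyz",np.round(x.T@(np.array([tx,ty,tz])-p)*1000,1))
def lm(n,c): return [(np.round(q["xyz"],4).tolist(),round(q["score"],2)) for q in r.landmark_of(n,c)]
E
python3 - <<'E'
from h import *
W,p,ok=cloud("top")
for n,c in dict(A=(.42,.188),C=(.54,.191),D=(.418,.294),B=(.527,.437)).items(): print(n,rect(W,ok,c,.06,.06,.1))
for n,c in dict(am=(.406,.407),gr=(.528,.317)).items(): print(n,rect(W,ok,c,.04,.03,.1))
print("bay",rect(W,ok,(.598,-.044),.19,.105,.14)); print("gate",rect(W,ok,(.396,-.337),.13,.1,.14))
go(.541,.191,.23,0)
E
```

```text
A (array([421.7, 189.3]), array([79.4, 60.4]), 4.1, 294, 0.0785)
C (array([542.8, 191. ]), array([82.6, 59.6]), 5.3, 292, 0.0784)
D (array([419.6, 295.6]), array([82.7, 61.3]), 8.6, 300, 0.0784)
B (array([527.5, 440. ]), array([82. , 63.4]), 6.9, 306, 0.078)
am (array([408.9, 405.6]), array([39.1, 41.4]), -1.6, 116, 0.0705)
gr (array([528.5, 315.8]), array([36. , 39.5]), -6.7, 98, 0.0749)
bay (array([586.3, -49.1]), array([266.1, 195.5]), 86.5, 506, 0.1207)
gate (array([ 458.2, -344.3]), array([248.7, 134.4]), 87.3, 349, 0.123)
rz 19.41 then xyz mm [ 316.7 -827.7    1.3] tilt [ -0.     0.   -19.41] before-turn xyz [ 573.7 -675.4    1.3]
```

```bash
python3 -m jog '[{"rz":7.2,"fingers":0.085},{"rz":7.2},{"x":0.0242,"y":-0.0498},{"x":0.0242,"y":-0.0498},{"x":0.0242,"y":-0.0498},{"x":0.0242,"y":-0.0498},{"x":0.0242,"y":-0.0498},{"x":0.0242,"y":-0.0498}]' 40
python3 -m jog '[{"x":0.0242,"y":-0.0498},{"x":0.0242,"y":-0.0498},{"x":0.0242,"y":-0.0498},{"x":0.0242,"y":-0.0498},{"x":0.0242,"y":-0.0498},{"x":0.0242,"y":-0.0498},{"x":0.0242,"y":-0.0498},{"x":0.0242,"y":-0.0498}]'
python3 -m jog '[{"x":0.0242,"y":-0.0498},{"x":0.0242,"y":-0.0498}]'
python3 - <<'E'
from h import *
go(.542,.191,.032,5.)
W,p,ok=cloud("wrist"); cv2.imwrite("pics/w1.png",p[:,:,::-1])
for n,c in dict(A=(.42,.188),C=(.54,.191),D=(.418,.294)).items():
    try: print(n,rect(W,ok,c,.06,.06,.1))
    except Exception as e: print(n,"x")
E
```

```text
rz 14.41 then xyz mm [ 388.6 -796.8  199.3] tilt [ -0.     0.   -14.41] before-turn xyz [ 574.6 -675.1  199.3]
A (array([0., 0.]), array([0., 0.]), 0.0, 0, nan)
C (array([0., 0.]), array([0., 0.]), 0.0, 0, nan)
D (array([0., 0.]), array([0., 0.]), 0.0, 0, nan)validation failed for argument at $[0]...
validation failed for argument at $[0]...
validation failed for argument at $[0]...
  return _methods._mean(a, axis=axis, dtype=dtype,
  ret = ret.dtype.type(ret / rcount)
```

View pics/w1.png

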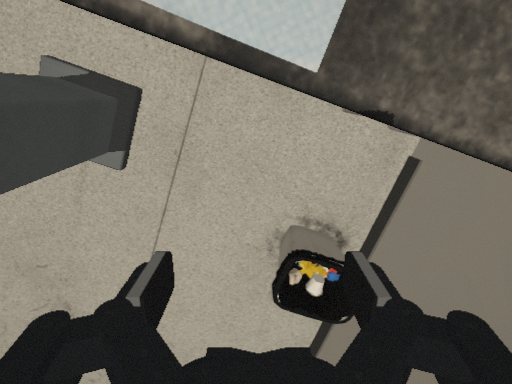

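The jog refused the rows, and the wrist view shows only the floor and the cart. Each row probably has to carry all seven keys.

```bash
python3 -m jog '[{"fingers":0.085,"x":0,"y":0,"z":0,"rx":0,"ry":0,"rz":7.2},{"fingers":0.085,"x":0,"y":0,"z":0,"rx":0,"ry":0,"rz":7.2}]' 40; python3 -m jog --help | head -20
```

```text
clock: 3.05
tcp_pos: [0.2243, -0.6367, 0.2313]
orientation: [-3.139, -0.131, -0.0]
contact_force: [-0.3, 1.0, 0.0]
grip_width: 0.085
gripper_force: 0.0invalid input: not JSON, or not a number
```

```bash
python3 -m jog '[{"fingers":0.085,"x":0.0243,"y":-0.0498,"z":0,"rx":0,"ry":0,"rz":0},{"fingers":0.085,"x":0.0243,"y":-0.0498,"z":0,"rx":0,"ry":0,"rz":0},{"fingers":0.085,"x":0.0243,"y":-0.0498,"z":0,"rx":0,"ry":0,"rz":0},{"fingers":0.085,"x":0.0243,"y":-0.0498,"z":0,"rx":0,"ry":0,"rz":0},{"fingers":0.085,"x":0.0243,"y":-0.0498,"z":0,"rx":0,"ry":0,"rz":0},{"fingers":0.085,"x":0.0243,"y":-0.0498,"z":0,"rx":0,"ry":0,"rz":0},{"fingers":0.085,"x":0.0243,"y":-0.0498,"z":0,"rx":0,"ry":0,"rz":0},{"fingers":0.085,"x":0.0243,"y":-0.0498,"z":0,"rx":0,"ry":0,"rz":0}]'
python3 -m jog '[{"fingers":0.085,"x":0.0243,"y":-0.0498,"z":0,"rx":0,"ry":0,"rz":0},{"fingers":0.085,"x":0.0243,"y":-0.0498,"z":0,"rx":0,"ry":0,"rz":0},{"fingers":0.085,"x":0.0243,"y":-0.0498,"z":0,"rx":0,"ry":0,"rz":0},{"fingers":0.085,"x":0.0243,"y":-0.0498,"z":0,"rx":0,"ry":0,"rz":0},{"fingers":0.085,"x":0.0243,"y":-0.0498,"z":0,"rx":0,"ry":0,"rz":0},{"fingers":0.085,"x":0.0243,"y":-0.0498,"z":0,"rx":0,"ry":0,"rz":0},{"fingers":0.085,"x":0.0243,"y":-0.0498,"z":0,"rx":0,"ry":0,"rz":0},{"fingers":0.085,"x":0.0243,"y":-0.0498,"z":0,"rx":0,"ry":0,"rz":0}]'
python3 - <<'E'
from h import *
W,p,ok=cloud("wrist"); cv2.imwrite("pics/w2.png",p[:,:,::-1])
for n,c in dict(A=(.42,.188),C=(.54,.191),D=(.418,.294)).items(): print(n,rect(W,ok,c,.06,.06,.1))
print(r.get_obs()["joints"]); go(.542,.191,.032,5.)
E
```

```text
clock: 4.05
tcp_pos: [0.3838, -0.2212, 0.2317]
orientation: [3.138, 0.137, 0.002]
contact_force: [0.9, -0.3, 0.5]
grip_width: 0.0849
gripper_force: 0.0
clock: 5.05
tcp_pos: [0.5428, 0.1926, 0.2315]
orientation: [3.138, 0.136, 0.001]
contact_force: [1.2, -0.1, 0.1]
grip_width: 0.0851
gripper_force: 0.0
A (array([424.4, 197.7]), array([81.1, 59.9]), 4.2, 3328, 0.0811)
C (array([545.2, 201.1]), array([80.8, 60. ]), 6.6, 4304, 0.0814)
D (array([421.4, 304.5]), array([82.1, 60.3]), 9.1, 2013, 0.0809)
[-0.08593333  0.35797863 -0.47193964  1.76629453  0.1788776   1.05500902
 -2.09630302]
rz 0.41 then xyz mm [ -2.5  10.3 199.9] tilt [ 0.37  0.17 -0.41] before-turn xyz [ -3.2  11.6 199.8]
```

```bash
python3 -m jog '[{"fingers":0.085,"x":0,"y":0,"z":0,"rx":0,"ry":0,"rz":0},{"fingers":0.085,"x":0,"y":0,"z":0,"rx":0,"ry":0,"rz":0}]' >/dev/null
python3 - <<'E'
from h import *
W,p,ok=cloud("wrist")
for n,c in dict(A=(.42,.188),C=(.54,.191),D=(.418,.294)).items(): print(n,rect(W,ok,c,.06,.06,.1))
go(.542,.191,.032,5.)
print(lm("box_c_centre","wrist"),lm("reagent_green_centre","wrist"))
E
```

```text
A (array([423. , 188.6]), array([81.8, 60. ]), 3.2, 3333, 0.0811)
C (array([544.3, 190.7]), array([80.9, 60. ]), 6.0, 4302, 0.0811)
D (array([421. , 294.9]), array([80.8, 60.1]), 8.9, 1955, 0.0802)
rz -0.1 then xyz mm [ 1.000e-01 -1.600e+00  1.992e+02] tilt [-0.06 -0.01  0.1 ] before-turn xyz [  0.2  -1.8 199.2]
[] [([0.5257, 0.3202, 0.041], 0.65)]
```

```bash
python3 -m jog '[{"fingers":0.085,"x":0.002,"y":-0.001,"z":0.05,"rx":0,"ry":0,"rz":-1},{"fingers":0.085,"x":0,"y":0,"z":0.05,"rx":0,"ry":0,"rz":0},{"fingers":0.085,"x":0,"y":0,"z":0.05,"rx":0,"ry":0,"rz":0},{"fingers":0.085,"x":0,"y":0,"z":0.03,"rx":0,"ry":0,"rz":0},{"fingers":0.085,"x":0,"y":0,"z":0.018,"rx":0,"ry":0,"rz":0},{"fingers":0.085,"x":0,"y":0,"z":0,"rx":0,"ry":0,"rz":0}]'
python3 -m jog '[{"fingers":0.04,"x":0,"y":0,"z":0,"rx":0,"ry":0,"rz":0},{"fingers":0.04,"x":0,"y":0,"z":0,"rx":0,"ry":0,"rz":0},{"fingers":0.04,"x":0,"y":0,"z":0,"rx":0,"ry":0,"rz":0},{"fingers":0.04,"x":0,"y":0,"z":0,"rx":0,"ry":0,"rz":0}]' 40
python3 -m jog '[{"fingers":0.04,"x":0,"y":0,"z":-0.01,"rx":0,"ry":0,"rz":0},{"fingers":0.04,"x":0,"y":0,"z":-0.015,"rx":0,"ry":0,"rz":0},{"fingers":0.04,"x":0,"y":0,"z":0,"rx":0,"ry":0,"rz":0},{"fingers":0.04,"x":0,"y":0,"z":0,"rx":0,"ry":0,"rz":0},{"fingers":0.04,"x":0,"y":0,"z":0,"rx":0,"ry":0,"rz":0},{"fingers":0.04,"x":0,"y":0,"z":0,"rx":0,"ry":0,"rz":0}]'
```

```text
clock: 6.25
tcp_pos: [0.5436, 0.1915, 0.0327]
orientation: [3.137, 0.164, -0.002]
contact_force: [0.3, -0.8, 1.0]
grip_width: 0.0847
gripper_force: 0.0
clock: 6.75
tcp_pos: [0.5452, 0.1923, 0.035]
orientation: [-3.137, -0.164, -0.004]
contact_force: [0.3, -2.0, 6.2]
grip_width: 0.0599
gripper_force: 45.5
clock: 7.5
tcp_pos: [0.5437, 0.1921, 0.0579]
orientation: [3.137, 0.165, -0.001]
contact_force: [-0.5, 1.1, -6.1]
grip_width: 0.0594
gripper_force: 45.5
```

```bash
python3 -m jog '[{"fingers":0.04,"x":0,"y":0,"z":-0.04,"rx":0,"ry":0,"rz":0},{"fingers":0.04,"x":0,"y":0,"z":-0.05,"rx":0,"ry":0,"rz":0},{"fingers":0.04,"x":0,"y":0,"z":-0.045,"rx":0,"ry":0,"rz":0},{"fingers":0.04,"x":0,"y":0,"z":0,"rx":0,"ry":0,"rz":4.6},{"fingers":0.04,"x":0,"y":0,"z":0,"rx":0,"ry":0,"rz":4.6},{"fingers":0.04,"x":0,"y":0,"z":0,"rx":0,"ry":0,"rz":0},{"fingers":0.04,"x":0,"y":0,"z":0,"rx":0,"ry":0,"rz":0}]'
python3 - <<'E'
from h import *
go(.600,.0055,.041,-3.2); print(r.get_obs()["contact_force"])
E
```

```text
clock: 8.38
tcp_pos: [0.5437, 0.1922, 0.1929]
orientation: [3.14, -0.085, -0.001]
contact_force: [0.5, 0.1, -7.7]
grip_width: 0.0594
gripper_force: 48.8
rz 0.11 then xyz mm [ 66.6 183.3 151.9] tilt [-0.02 -0.04 -0.11] before-turn xyz [ 66.4 183.4 151.9]
[ 0.49912045  0.09200421 -7.67492133]
```

```bash
python3 -m jog '[{"fingers":0.04,"x":0.0111,"y":0.0306,"z":0,"rx":0,"ry":0,"rz":0},{"fingers":0.04,"x":0.0111,"y":0.0306,"z":0,"rx":0,"ry":0,"rz":0},{"fingers":0.04,"x":0.0111,"y":0.0306,"z":0,"rx":0,"ry":0,"rz":0},{"fingers":0.04,"x":0.0111,"y":0.0306,"z":0,"rx":0,"ry":0,"rz":0},{"fingers":0.04,"x":0.0111,"y":0.0306,"z":0,"rx":0,"ry":0,"rz":0},{"fingers":0.04,"x":0.0111,"y":0.0305,"z":0,"rx":0,"ry":0,"rz":0},{"fingers":0.04,"x":0,"y":0,"z":0,"rx":0,"ry":0,"rz":0},{"fingers":0.04,"x":0,"y":0,"z":0,"rx":0,"ry":0,"rz":0}]'
python3 - <<'E'
from h import *
go(.600,.0055,.041,-3.2)
for c in ("scene","top"):
    W,p,ok=cloud(c); print({n:lm(n,c)[:1] for n in ("bay","bay_floor","keeper","pintle_up","pintle_low")})
E
```

```text
clock: 9.38
tcp_pos: [0.6, 0.0059, 0.193]
orientation: [-3.14, 0.086, 0.001]
contact_force: [-0.9, -0.3, -6.6]
grip_width: 0.0595
gripper_force: 49.4
rz 0.06 then xyz mm [  0.    0.4 152. ] tilt [ 0.04 -0.04 -0.06] before-turn xyz [1.00e-01 5.00e-01 1.52e+02]
{'bay': [([0.5999, -0.0461, 0.0006], 0.79)], 'bay_floor': [([0.5847, -0.0391, 0.0085], 0.72)], 'keeper': [([0.6582, 0.2437, -0.0024], 0.67)], 'pintle_up': [], 'pintle_low': [([0.4847, -0.1749, 0.0211], 0.6)]}
{'bay': [([0.6009, -0.048, -0.0012], 0.89)], 'bay_floor': [([0.5921, -0.0422, 0.0115], 0.82)], 'keeper': [([0.4982, 0.0982, 0.0723], 0.72)], 'pintle_up': [([0.4806, -0.1757, 0.0948], 0.61)], 'pintle_low': [([0.4843, -0.1717, 0.0243], 0.9)]}
```

```bash
python3 -m jog '[{"fingers":0.04,"x":0,"y":0,"z":0.05,"rx":0,"ry":0,"rz":0},{"fingers":0.04,"x":0,"y":0,"z":0.05,"rx":0,"ry":0,"rz":0},{"fingers":0.04,"x":0,"y":0,"z":0.03,"rx":0,"ry":0,"rz":0},{"fingers":0.04,"x":0,"y":0,"z":0.014,"rx":0,"ry":0,"rz":0},{"fingers":0.04,"x":0,"y":0,"z":0.004,"rx":0,"ry":0,"rz":0},{"fingers":0.04,"x":0,"y":0,"z":0.002,"rx":0,"ry":0,"rz":0},{"fingers":0.04,"x":0,"y":0,"z":0.0,"rx":0,"ry":0,"rz":0}]'
python3 -m jog '[{"fingers":0.04,"x":0,"y":0,"z":0.001,"rx":0,"ry":0,"rz":0},{"fingers":0.04,"x":0,"y":0,"z":0,"rx":0,"ry":0,"rz":0}]'
```

```text
clock: 10.85
tcp_pos: [0.6007, 0.0024, 0.0436]
orientation: [3.138, -0.092, 0.0]
contact_force: [0.2, -5.7, -8.7]
grip_width: 0.06
gripper_force: 50.9
clock: 11.1
tcp_pos: [0.6009, 0.0023, 0.0432]
orientation: [3.137, -0.092, 0.001]
contact_force: [-1.6, -7.1, -4.0]
grip_width: 0.0592
gripper_force: 51.1
```

Run:
```python
from h import *
print(r.get_obs()["contact_force"],r.get_obs()["moment"])
a=cloud("scene")[1][140:240,190:330]; b=cloud("wrist")[1]
a=cv2.resize(a,None,fx=3.84,fy=3.84,interpolation=cv2.INTER_CUBIC); b=cv2.resize(b,(260,195))
im=np.zeros((600,540,3),np.uint8); im[:384,:538]=a[:384,:538]; im[390:585,:260]=b
t=cloud("top")[1][130:220,210:310]; im[390:590,265:487]=cv2.resize(t,(222,200)); cv2.imwrite("pics/c1.png",im[:,:,::-1])
```

```text
[-1.61096634 -7.13501959 -3.99697667] [-0.87450461  0.21953889 -0.04071804]
```

View pics/c1.png

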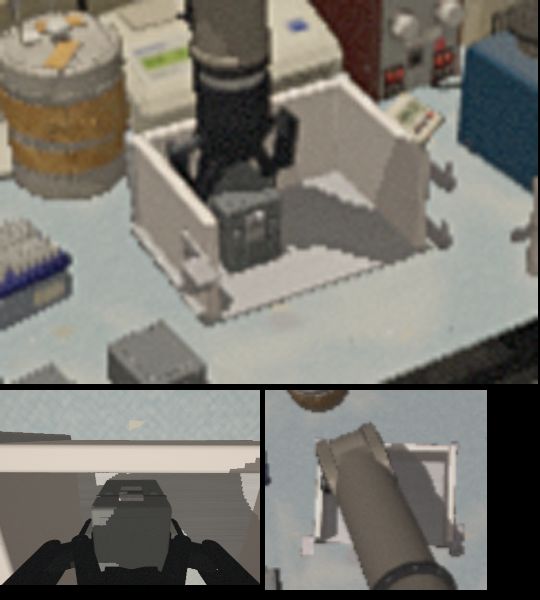

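The gripper's linkage bulges sideways and touches the left wall. The box itself is upright, so I'll lift it slightly, shift it toward the centre and set it down.

```bash
python3 -m jog '[{"fingers":0.04,"x":0,"y":0,"z":-0.01,"rx":0,"ry":0,"rz":0},{"fingers":0.04,"x":0,"y":0.008,"z":0,"rx":0,"ry":0,"rz":0},{"fingers":0.04,"x":0,"y":0.009,"z":0,"rx":0,"ry":0,"rz":0},{"fingers":0.04,"x":0,"y":0,"z":0,"rx":0,"ry":0,"rz":0},{"fingers":0.04,"x":0,"y":0,"z":0.004,"rx":0,"ry":0,"rz":0},{"fingers":0.04,"x":0,"y":0,"z":0.004,"rx":0,"ry":0,"rz":0},{"fingers":0.04,"x":0,"y":0,"z":0,"rx":0,"ry":0,"rz":0},{"fingers":0.04,"x":0,"y":0,"z":0,"rx":0,"ry":0,"rz":0}]'
python3 -m jog '[{"fingers":0.04,"x":0,"y":0,"z":0.002,"rx":0,"ry":0,"rz":0},{"fingers":0.04,"x":0,"y":0,"z":0.001,"rx":0,"ry":0,"rz":0},{"fingers":0.04,"x":0,"y":0,"z":0,"rx":0,"ry":0,"rz":0}]'
```

```text
clock: 12.25
tcp_pos: [0.5993, -0.0114, 0.0442]
orientation: [-3.14, 0.087, 0.0]
contact_force: [-0.6, 0.5, -6.8]
grip_width: 0.0597
gripper_force: 50.6
clock: 12.62
tcp_pos: [0.5997, -0.0115, 0.0431]
orientation: [3.14, -0.087, 0.001]
contact_force: [-5.6, -1.7, 8.8]
grip_width: 0.0595
gripper_force: 52.1
```

```bash
python3 -m jog '[{"fingers":0.08,"x":0,"y":0,"z":0,"rx":0,"ry":0,"rz":0},{"fingers":0.08,"x":0,"y":0,"z":0,"rx":0,"ry":0,"rz":0},{"fingers":0.08,"x":0,"y":0,"z":0,"rx":0,"ry":0,"rz":0},{"fingers":0.08,"x":0,"y":0,"z":-0.02,"rx":0,"ry":0,"rz":0},{"fingers":0.08,"x":0,"y":0,"z":-0.05,"rx":0,"ry":0,"rz":0},{"fingers":0.08,"x":0,"y":0,"z":-0.06,"rx":0,"ry":0,"rz":0},{"fingers":0.08,"x":0,"y":0,"z":-0.06,"rx":0,"ry":0,"rz":0}]'
python3 -m jog '[{"fingers":0.07,"x":0,"y":0,"z":0,"rx":0,"ry":0,"rz":10},{"fingers":0.07,"x":0,"y":0,"z":0,"rx":0,"ry":0,"rz":10},{"fingers":0.07,"x":0,"y":0,"z":0,"rx":0,"ry":0,"rz":10},{"fingers":0.07,"x":0,"y":0,"z":0,"rx":0,"ry":0,"rz":10},{"fingers":0.07,"x":0,"y":0,"z":0,"rx":0,"ry":0,"rz":10},{"fingers":0.07,"x":0,"y":0,"z":0,"rx":0,"ry":0,"rz":10},{"fingers":0.07,"x":0,"y":0,"z":0,"rx":0,"ry":0,"rz":10},{"fingers":0.07,"x":0,"y":0,"z":0,"rx":0,"ry":0,"rz":10}]'
python3 -m jog '[{"fingers":0.07,"x":0,"y":0,"z":0,"rx":0,"ry":0,"rz":10},{"fingers":0.07,"x":0,"y":0,"z":0,"rx":0,"ry":0,"rz":0},{"fingers":0.07,"x":0,"y":0,"z":0,"rx":0,"ry":0,"rz":0}]'
python3 - <<'E'
from h import *
print(r.get_obs()["joints"]); go(.527,.317,.2,-93.2)
W,p,ok=cloud("top")
for n,c in dict(A=(.42,.188),C=(.60,-.01),D=(.418,.294),B=(.527,.437)).items(): print(n,rect(W,ok,c,.06,.06,.1))
for n,c in dict(am=(.406,.407),gr=(.528,.317)).items(): print(n,rect(W,ok,c,.04,.03,.1))
E
```

```text
clock: 13.5
tcp_pos: [0.5992, -0.0115, 0.2346]
orientation: [-3.14, 0.087, -0.002]
contact_force: [0.9, 0.1, 0.4]
grip_width: 0.0799
gripper_force: 0.0
clock: 14.5
tcp_pos: [0.5977, -0.0126, 0.2279]
orientation: [2.422, -1.993, -0.015]
contact_force: [-0.2, 0.6, -1.3]
grip_width: 0.0701
gripper_force: 0.0
clock: 14.88
tcp_pos: [0.5963, -0.0117, 0.2222]
orientation: [2.311, -2.107, -0.029]
contact_force: [-0.3, 1.4, -0.2]
grip_width: 0.0697
gripper_force: 0.0
[-0.43795762  0.39378678  0.46656189  1.76646781 -0.20254695  1.05256893
 -2.94666481]
rz 8.47 then xyz mm [-324.3   87.5   22.2] tilt [-1.34 -0.15 -8.47] before-turn xyz [-333.5   38.2   24.6]
A (array([421.2, 189.2]), array([77.7, 60.5]), 1.9, 293, 0.0782)
C (array([0., 0.]), array([0., 0.]), 0.0, 0, nan)
D (array([419.7, 295.8]), array([85.8, 61.8]), 10.0, 301, 0.0784)
B (array([527.4, 439.2]), array([81.9, 61. ]), 7.0, 306, 0.0782)
am (array([408.8, 405.2]), array([39.4, 41.4]), -0.9, 116, 0.0718)
gr (array([528.3, 316.2]), array([38.1, 36.1]), 1.9, 101, 0.0748)
  return _methods._mean(a, axis=axis, dtype=dtype,
  ret = ret.dtype.type(ret / rcount)
```

Joint 7 hit its limit, so I turn the other way, to yaw about +87°.

```bash
python3 -m jog '[{"fingers":0.07,"x":0,"y":0,"z":0,"rx":0,"ry":0,"rz":-10},{"fingers":0.07,"x":0,"y":0,"z":0,"rx":0,"ry":0,"rz":-10},{"fingers":0.07,"x":0,"y":0,"z":0,"rx":0,"ry":0,"rz":-10},{"fingers":0.07,"x":0,"y":0,"z":0,"rx":0,"ry":0,"rz":-10},{"fingers":0.07,"x":0,"y":0,"z":0,"rx":0,"ry":0,"rz":-10},{"fingers":0.07,"x":0,"y":0,"z":0,"rx":0,"ry":0,"rz":-10},{"fingers":0.07,"x":0,"y":0,"z":0,"rx":0,"ry":0,"rz":-10},{"fingers":0.07,"x":0,"y":0,"z":0,"rx":0,"ry":0,"rz":-10}]'
python3 -m jog '[{"fingers":0.07,"x":0,"y":0,"z":0,"rx":0,"ry":0,"rz":-10},{"fingers":0.07,"x":0,"y":0,"z":0,"rx":0,"ry":0,"rz":-10},{"fingers":0.07,"x":0,"y":0,"z":0,"rx":0,"ry":0,"rz":-10},{"fingers":0.07,"x":0,"y":0,"z":0,"rx":0,"ry":0,"rz":-10},{"fingers":0.07,"x":0,"y":0,"z":0,"rx":0,"ry":0,"rz":-10},{"fingers":0.07,"x":0,"y":0,"z":0,"rx":0,"ry":0,"rz":-10},{"fingers":0.07,"x":0,"y":0,"z":0,"rx":0,"ry":0,"rz":-10},{"fingers":0.07,"x":0,"y":0,"z":0,"rx":0,"ry":0,"rz":-10}]'
python3 -m jog '[{"fingers":0.07,"x":0,"y":0,"z":0,"rx":0,"ry":0,"rz":-10},{"fingers":0.07,"x":0,"y":0,"z":0,"rx":0,"ry":0,"rz":0},{"fingers":0.07,"x":0,"y":0,"z":0,"rx":0,"ry":0,"rz":0}]'
python3 - <<'E'
from h import *
print(r.get_obs()["joints"]); go(.527,.316,.2,86.8)
E
```

```text
clock: 15.92
tcp_pos: [0.5962, -0.0139, 0.2225]
orientation: [-3.137, 0.127, 0.036]
contact_force: [-0.1, 1.0, -0.3]
grip_width: 0.07
gripper_force: 0.0
clock: 16.92
tcp_pos: [0.5963, -0.0139, 0.2229]
orientation: [-2.474, -1.91, 0.025]
contact_force: [-0.1, 0.3, -0.4]
grip_width: 0.0698
gripper_force: 0.0
clock: 17.3
tcp_pos: [0.5962, -0.0139, 0.2224]
orientation: [-2.308, -2.107, 0.024]
contact_force: [0.5, 0.6, 0.2]
grip_width: 0.0699
gripper_force: 0.0
[ 0.02174375  0.37387872 -0.13044991  1.73474795  0.04997908  1.05887007
 -0.21637344]
rz -2.02 then xyz mm [325.5 -87.6  22.4] tilt [1.31 0.   2.02] before-turn xyz [322.3 -98.4  24.5]
```

```bash
python3 -m jog '[{"fingers":0.07,"x":0,"y":0,"z":0,"rx":-1.3,"ry":0,"rz":-2},{"fingers":0.07,"x":0.0465,"y":-0.0125,"z":0,"rx":0,"ry":0,"rz":0},{"fingers":0.07,"x":0.0465,"y":-0.0125,"z":0,"rx":0,"ry":0,"rz":0},{"fingers":0.07,"x":0.0465,"y":-0.0125,"z":0,"rx":0,"ry":0,"rz":0},{"fingers":0.07,"x":0.0465,"y":-0.0125,"z":0,"rx":0,"ry":0,"rz":0},{"fingers":0.07,"x":0.0465,"y":-0.0125,"z":0,"rx":0,"ry":0,"rz":0},{"fingers":0.07,"x":0.0465,"y":-0.0125,"z":0,"rx":0,"ry":0,"rz":0},{"fingers":0.07,"x":0.0465,"y":-0.0125,"z":0.02,"rx":0,"ry":0,"rz":0}]'
python3 -m jog '[{"fingers":0.07,"x":0,"y":0,"z":0,"rx":0,"ry":0,"rz":0},{"fingers":0.07,"x":0,"y":0,"z":0,"rx":0,"ry":0,"rz":0}]' >/dev/null
python3 - <<'E'
from h import *
W,p,ok=cloud("wrist"); print(lm("reagent_green_centre","wrist"),rect(W,ok,(.528,.317),.04,.06,.1))
cv2.imwrite("pics/w3.png",p[:,:,::-1]); go(.527,.317,.030,86.8)
E
```

```text
clock: 18.3
tcp_pos: [0.5262, 0.3187, 0.2033]
orientation: [2.278, 2.163, 0.005]
contact_force: [0.9, 1.0, -0.7]
grip_width: 0.0699
gripper_force: 0.0
[] (array([528.4, 321.9]), array([33.4, 38.8]), -0.5, 1319, 0.0901)
rz 0.08 then xyz mm [  2.3   0.2 172.1] tilt [-0.01 -0.08 -0.08] before-turn xyz [2.600e+00 1.000e-01 1.721e+02]
```

View pics/w3.png

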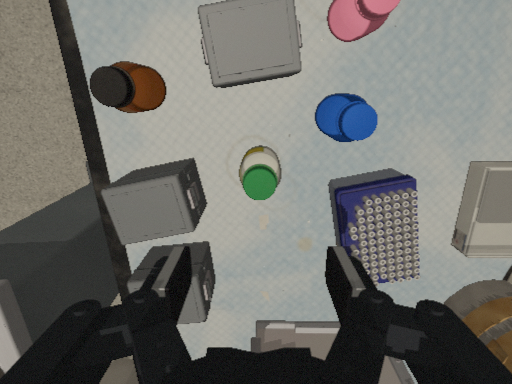

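The wrist view shows the green-capped bottle at (260,180) with free room around it, amber at (128,88) and blue at (346,118).

Run:
```python
from h import *
W,p,ok=cloud("wrist"); print(rect(W,ok,(.528,.319),.04,.085,.1),r.get_calibration("wrist")["extrinsics"][:3,2:].round(3).tolist())
print(rect(W,ok,(.407,.406),.04,.08,.1))
```

```text
(array([527. , 320.7]), array([30.1, 29.8]), 30.8, 886, 0.0904) [[-0.018, 0.531], [-0.321, 0.397], [-0.947, 0.345]]
(array([407.6, 409.4]), array([31.7, 30.8]), 51.9, 1321, 0.0864)
```

```bash
python3 -m jog '[{"fingers":0.07,"x":0.0058,"y":0,"z":0.05,"rx":0,"ry":0,"rz":0},{"fingers":0.07,"x":0,"y":0,"z":0.05,"rx":0,"ry":0,"rz":0},{"fingers":0.07,"x":0,"y":0,"z":0.05,"rx":0,"ry":0,"rz":0},{"fingers":0.07,"x":0,"y":0,"z":0.022,"rx":0,"ry":0,"rz":0},{"fingers":0.07,"x":0,"y":0,"z":0,"rx":0,"ry":0,"rz":0}]'
python3 -m jog '[{"fingers":0.03,"x":0,"y":0,"z":0,"rx":0,"ry":0,"rz":0},{"fingers":0.03,"x":0,"y":0,"z":0,"rx":0,"ry":0,"rz":0},{"fingers":0.03,"x":0,"y":0,"z":0,"rx":0,"ry":0,"rz":0},{"fingers":0.03,"x":0,"y":0,"z":0,"rx":0,"ry":0,"rz":0},{"fingers":0.03,"x":0,"y":0,"z":-0.02,"rx":0,"ry":0,"rz":0},{"fingers":0.03,"x":0,"y":0,"z":-0.06,"rx":0,"ry":0,"rz":0},{"fingers":0.03,"x":0,"y":0,"z":-0.06,"rx":0,"ry":0,"rz":0},{"fingers":0.03,"x":0,"y":0,"z":-0.03,"rx":0,"ry":0,"rz":0}]' 35
python3 - <<'E'
from h import *
c,s=np.cos(np.radians(-3.2)),np.sin(np.radians(-3.2))
for b in ((-.012,-.065),(-.062,-.025)): print("bay pt",np.round([.5985+c*b[0]-s*b[1],-.0455+s*b[0]+c*b[1]],4))
go(.5985+c*-.012-s*-.065,-.0455+s*-.012+c*-.065,.04,86.8)
E
```

```text
clock: 19.32
tcp_pos: [0.5255, 0.3201, 0.0283]
orientation: [-2.28, -2.161, 0.007]
contact_force: [0.4, -0.1, -0.7]
grip_width: 0.0703
gripper_force: 0.0
clock: 20.32
tcp_pos: [0.5271, 0.3232, 0.2051]
orientation: [2.278, 2.162, 0.008]
contact_force: [-0.3, 0.4, -1.8]
grip_width: 0.0423
gripper_force: 36.1
bay pt [ 0.5829 -0.1097]
bay pt [ 0.5352 -0.067 ]
rz 0.22 then xyz mm [-429.1   79.9  165.1] tilt [-0.22  0.17 -0.22] before-turn xyz [-429.9   77.6  164.1]
```

```bash
python3 -m jog '[{"fingers":0.03,"x":-0.0536,"y":0.01,"z":0,"rx":0,"ry":0,"rz":0},{"fingers":0.03,"x":-0.0536,"y":0.01,"z":0,"rx":0,"ry":0,"rz":0},{"fingers":0.03,"x":-0.0536,"y":0.01,"z":0,"rx":0,"ry":0,"rz":0},{"fingers":0.03,"x":-0.0536,"y":0.01,"z":0,"rx":0,"ry":0,"rz":0},{"fingers":0.03,"x":-0.0536,"y":0.01,"z":0,"rx":0,"ry":0,"rz":0},{"fingers":0.03,"x":-0.0536,"y":0.01,"z":0,"rx":0,"ry":0,"rz":0},{"fingers":0.03,"x":-0.0536,"y":0.01,"z":0,"rx":0,"ry":0,"rz":0},{"fingers":0.03,"x":-0.0536,"y":0.01,"z":0,"rx":0,"ry":0,"rz":0}]'
python3 -m jog '[{"fingers":0.03,"x":0,"y":0,"z":0,"rx":0,"ry":0,"rz":0},{"fingers":0.03,"x":0,"y":0,"z":0,"rx":0,"ry":0,"rz":0}]'
python3 - <<'E'
from h import *
go(.583,-.11,.037,86.8)
W,p,ok=cloud("wrist"); print(rect(W,ok,(.6,-.012),.06,.07,.11))
cv2.imwrite("pics/w4.png",p[:,:,::-1])
E
```

```text
clock: 21.32
tcp_pos: [0.5835, -0.1117, 0.2015]
orientation: [2.278, 2.163, -0.0]
contact_force: [0.7, 0.2, -0.8]
grip_width: 0.0426
gripper_force: 36.1
clock: 21.58
tcp_pos: [0.5835, -0.1097, 0.2008]
orientation: [-2.279, -2.163, 0.0]
contact_force: [-0.3, 1.3, -1.1]
grip_width: 0.0426
gripper_force: 36.1
rz 0.21 then xyz mm [ -0.3  -0.5 163.8] tilt [ 0.02 -0.   -0.21] before-turn xyz [ -0.3  -0.4 163.8]
(array([595.7, -10.4]), array([60. , 82.1]), -2.9, 7696, 0.0889)
```

View pics/w4.png

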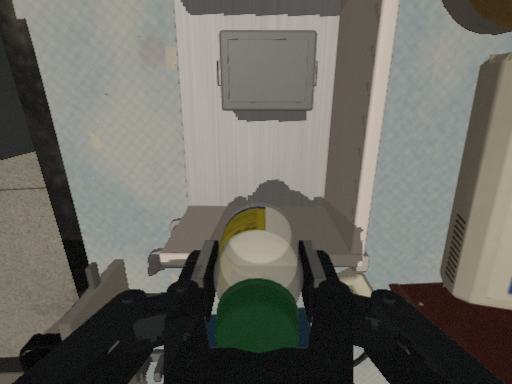

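The bottle is held at (258,280), and the box stands upright in the bay at (268,70). I lower the bottle.

```bash
python3 -m jog '[{"fingers":0.03,"x":0,"y":0,"z":0.05,"rx":0,"ry":0,"rz":0},{"fingers":0.03,"x":0,"y":0,"z":0.05,"rx":0,"ry":0,"rz":0},{"fingers":0.03,"x":0,"y":0,"z":0.04,"rx":0,"ry":0,"rz":0},{"fingers":0.03,"x":0,"y":0,"z":0.018,"rx":0,"ry":0,"rz":0},{"fingers":0.03,"x":0,"y":0,"z":0.004,"rx":0,"ry":0,"rz":0},{"fingers":0.03,"x":0,"y":0,"z":0,"rx":0,"ry":0,"rz":0},{"fingers":0.03,"x":0,"y":0,"z":0,"rx":0,"ry":0,"rz":0}]'
python3 -m jog '[{"fingers":0.03,"x":0,"y":0,"z":0.002,"rx":0,"ry":0,"rz":0},{"fingers":0.03,"x":0,"y":0,"z":0,"rx":0,"ry":0,"rz":0}]'
```

```text
clock: 22.5
tcp_pos: [0.5846, -0.1096, 0.0393]
orientation: [2.276, 2.163, 0.001]
contact_force: [-1.7, 1.4, 4.3]
grip_width: 0.0416
gripper_force: 37.2
clock: 22.75
tcp_pos: [0.5847, -0.1096, 0.0391]
orientation: [2.277, 2.163, 0.001]
contact_force: [-6.2, 3.7, 22.3]
grip_width: 0.0421
gripper_force: 38.8
```

```bash
python3 -m jog '[{"fingers":0.03,"x":0,"y":0,"z":-0.002,"rx":0,"ry":0,"rz":0},{"fingers":0.062,"x":0,"y":0,"z":0,"rx":0,"ry":0,"rz":0},{"fingers":0.062,"x":0,"y":0,"z":0,"rx":0,"ry":0,"rz":0},{"fingers":0.062,"x":0,"y":0,"z":0,"rx":0,"ry":0,"rz":0},{"fingers":0.062,"x":0,"y":0,"z":-0.02,"rx":0,"ry":0,"rz":0},{"fingers":0.062,"x":0,"y":0,"z":-0.05,"rx":0,"ry":0,"rz":0},{"fingers":0.062,"x":0,"y":0,"z":-0.06,"rx":0,"ry":0,"rz":0},{"fingers":0.07,"x":0,"y":0,"z":-0.05,"rx":0,"ry":0,"rz":0}]'
python3 -m jog '[{"fingers":0.07,"x":0.0508,"y":-0.0205,"z":0,"rx":0,"ry":0,"rz":0},{"fingers":0.07,"x":0.0508,"y":-0.0205,"z":0,"rx":0,"ry":0,"rz":0},{"fingers":0.07,"x":0.0508,"y":-0.0205,"z":0,"rx":0,"ry":0,"rz":0},{"fingers":0.07,"x":0.0508,"y":-0.0205,"z":0,"rx":0,"ry":0,"rz":0},{"fingers":0.07,"x":0.0508,"y":-0.0205,"z":0,"rx":0,"ry":0,"rz":0},{"fingers":0.07,"x":0.0508,"y":-0.0205,"z":0,"rx":0,"ry":0,"rz":0}]'
python3 - <<'E'
from h import *
go(.4075,.409,.2,86.8)
W,p,ok=cloud("top"); print(rect(W,ok,(.583,-.11),.04,.05,.11),rect(W,ok,(.6,-.011),.045,.06,.1))
E
```

```text
clock: 23.75
tcp_pos: [0.584, -0.1103, 0.2219]
orientation: [2.277, 2.161, 0.001]
contact_force: [0.1, 0.0, -1.1]
grip_width: 0.0702
gripper_force: 0.0
clock: 24.5
tcp_pos: [0.4762, 0.2021, 0.2194]
orientation: [2.278, 2.162, 0.001]
contact_force: [0.4, 0.9, 0.4]
grip_width: 0.0706
gripper_force: 0.0
rz 0.19 then xyz mm [202.8 -80.1  19.4] tilt [-0.06 -0.01 -0.19] before-turn xyz [203.  -79.5  19.3]
(array([ 585. , -111.9]), array([37.5, 41.8]), -1.9, 89, 0.0879) (array([595.5, -11.3]), array([57.1, 77.2]), -1.5, 282, 0.0867)
```

```bash
python3 -m jog '[{"fingers":0.07,"x":0.049,"y":-0.019,"z":0,"rx":0,"ry":0,"rz":0},{"fingers":0.07,"x":0.049,"y":-0.019,"z":0,"rx":0,"ry":0,"rz":0},{"fingers":0.07,"x":0.049,"y":-0.019,"z":0,"rx":0,"ry":0,"rz":0},{"fingers":0.07,"x":0.049,"y":-0.019,"z":0.02,"rx":0,"ry":0,"rz":0},{"fingers":0.07,"x":0,"y":0,"z":0,"rx":0,"ry":0,"rz":0},{"fingers":0.07,"x":0,"y":0,"z":0,"rx":0,"ry":0,"rz":0}]'
python3 - <<'E'
from h import *
W,p,ok=cloud("wrist"); print(rect(W,ok,(.407,.408),.04,.08,.1)); go(.4075,.409,.03,86.8)
E
```

```text
clock: 25.3
tcp_pos: [0.4114, 0.3996, 0.1984]
orientation: [2.278, 2.162, -0.002]
contact_force: [0.4, -0.0, 0.7]
grip_width: 0.0701
gripper_force: 0.0
(array([407.3, 409.5]), array([31.1, 31.3]), -28.5, 957, 0.0863)
rz 0.12 then xyz mm [  9.7  -5.1 168.5] tilt [-0.01 -0.07 -0.12] before-turn xyz [  9.9  -5.1 168.5]
```

```bash
python3 -m jog '[{"fingers":0.07,"x":0.01,"y":-0.005,"z":0.05,"rx":0,"ry":0,"rz":0},{"fingers":0.07,"x":0,"y":0,"z":0.05,"rx":0,"ry":0,"rz":0},{"fingers":0.07,"x":0,"y":0,"z":0.05,"rx":0,"ry":0,"rz":0},{"fingers":0.07,"x":0,"y":0,"z":0.02,"rx":0,"ry":0,"rz":0},{"fingers":0.07,"x":0,"y":0,"z":0,"rx":0,"ry":0,"rz":0}]'
python3 -m jog '[{"fingers":0.03,"x":0,"y":0,"z":0,"rx":0,"ry":0,"rz":0},{"fingers":0.03,"x":0,"y":0,"z":0,"rx":0,"ry":0,"rz":0},{"fingers":0.03,"x":0,"y":0,"z":0,"rx":0,"ry":0,"rz":0},{"fingers":0.03,"x":0,"y":0,"z":0,"rx":0,"ry":0,"rz":0},{"fingers":0.03,"x":0,"y":0,"z":-0.02,"rx":0,"ry":0,"rz":0},{"fingers":0.03,"x":0,"y":0,"z":-0.06,"rx":0,"ry":0,"rz":0},{"fingers":0.03,"x":0,"y":0,"z":-0.06,"rx":0,"ry":0,"rz":0},{"fingers":0.03,"x":0,"y":0,"z":-0.04,"rx":0,"ry":0,"rz":0}]' 35
python3 - <<'E'
from h import *
go(.5352,-.069,.038,86.8)
E
```

```text
clock: 25.98
tcp_pos: [0.4069, 0.4093, 0.0276]
orientation: [2.28, 2.161, -0.004]
contact_force: [1.0, 0.9, 0.1]
grip_width: 0.0699
gripper_force: 0.0
clock: 26.98
tcp_pos: [0.4069, 0.4113, 0.2128]
orientation: [-2.278, -2.163, -0.006]
contact_force: [0.6, 0.6, -2.1]
grip_width: 0.0439
gripper_force: 36.4
rz 0.23 then xyz mm [-472.4  154.9  174.8] tilt [-0.13  0.17 -0.23] before-turn xyz [-473.6  152.6  173.7]
```

```bash
python3 -m jog '[{"fingers":0.03,"x":-0.0525,"y":0.0172,"z":0,"rx":0,"ry":0,"rz":0},{"fingers":0.03,"x":-0.0525,"y":0.0172,"z":0,"rx":0,"ry":0,"rz":0},{"fingers":0.03,"x":-0.0525,"y":0.0172,"z":0,"rx":0,"ry":0,"rz":0},{"fingers":0.03,"x":-0.0525,"y":0.0172,"z":0,"rx":0,"ry":0,"rz":0},{"fingers":0.03,"x":-0.0525,"y":0.0172,"z":0,"rx":0,"ry":0,"rz":0},{"fingers":0.03,"x":-0.0525,"y":0.0172,"z":0,"rx":0,"ry":0,"rz":0},{"fingers":0.03,"x":-0.0525,"y":0.0172,"z":0,"rx":0,"ry":0,"rz":0},{"fingers":0.03,"x":-0.0525,"y":0.0172,"z":0,"rx":0,"ry":0,"rz":0}]'
python3 -m jog '[{"fingers":0.03,"x":-0.0525,"y":0.0172,"z":0,"rx":0,"ry":0,"rz":0},{"fingers":0.03,"x":0,"y":0,"z":0,"rx":0,"ry":0,"rz":0},{"fingers":0.03,"x":0,"y":0,"z":0,"rx":0,"ry":0,"rz":0}]'
python3 - <<'E'
from h import *
go(.5352,-.069,.037,86.8)
E
```

```text
clock: 27.98
tcp_pos: [0.5224, -0.0176, 0.2099]
orientation: [2.277, 2.163, 0.001]
contact_force: [0.3, 0.3, -1.6]
grip_width: 0.044
gripper_force: 36.4
clock: 28.35
tcp_pos: [0.5364, -0.0688, 0.2091]
orientation: [2.279, 2.163, 0.0]
contact_force: [0.0, 1.1, -1.5]
grip_width: 0.044
gripper_force: 36.4
rz 0.21 then xyz mm [ -0.3  -1.2 172.1] tilt [-0.01  0.   -0.21] before-turn xyz [ -0.3  -1.2 172.1]
```

```bash
python3 -m jog '[{"fingers":0.03,"x":0,"y":-0.001,"z":0.05,"rx":0,"ry":0,"rz":0},{"fingers":0.03,"x":0,"y":0,"z":0.05,"rx":0,"ry":0,"rz":0},{"fingers":0.03,"x":0,"y":0,"z":0.05,"rx":0,"ry":0,"rz":0},{"fingers":0.03,"x":0,"y":0,"z":0.016,"rx":0,"ry":0,"rz":0},{"fingers":0.03,"x":0,"y":0,"z":0.003,"rx":0,"ry":0,"rz":0},{"fingers":0.03,"x":0,"y":0,"z":0,"rx":0,"ry":0,"rz":0}]'
python3 -m jog '[{"fingers":0.03,"x":0,"y":0,"z":0.002,"rx":0,"ry":0,"rz":0},{"fingers":0.03,"x":0,"y":0,"z":0,"rx":0,"ry":0,"rz":0}]'
```

```text
clock: 29.1
tcp_pos: [0.5367, -0.0692, 0.0407]
orientation: [2.277, 2.162, 0.001]
contact_force: [0.4, 0.4, -0.4]
grip_width: 0.044
gripper_force: 36.4
clock: 29.35
tcp_pos: [0.5363, -0.0697, 0.0382]
orientation: [2.278, 2.161, 0.001]
contact_force: [-0.2, 0.1, 3.6]
grip_width: 0.044
gripper_force: 36.8
```

```bash
python3 -m jog '[{"fingers":0.062,"x":0,"y":0,"z":0,"rx":0,"ry":0,"rz":0},{"fingers":0.062,"x":0,"y":0,"z":0,"rx":0,"ry":0,"rz":0},{"fingers":0.062,"x":0,"y":0,"z":0,"rx":0,"ry":0,"rz":0},{"fingers":0.062,"x":0,"y":0,"z":-0.02,"rx":0,"ry":0,"rz":0},{"fingers":0.062,"x":0,"y":0,"z":-0.05,"rx":0,"ry":0,"rz":0},{"fingers":0.062,"x":0,"y":0,"z":-0.06,"rx":0,"ry":0,"rz":0},{"fingers":0.06,"x":0,"y":0,"z":-0.06,"rx":0,"ry":0,"rz":0}]'
python3 -m jog '[{"fingers":0.06,"x":-0.0457,"y":-0.0208,"z":0,"rx":0,"ry":0,"rz":0},{"fingers":0.06,"x":-0.0457,"y":-0.0208,"z":0,"rx":0,"ry":0,"rz":0},{"fingers":0.06,"x":-0.0457,"y":-0.0208,"z":0,"rx":0,"ry":0,"rz":0},{"fingers":0.06,"x":-0.0457,"y":-0.0208,"z":0,"rx":0,"ry":0,"rz":0},{"fingers":0.06,"x":-0.0457,"y":-0.0208,"z":0,"rx":0,"ry":0,"rz":0},{"fingers":0.06,"x":-0.0457,"y":-0.0208,"z":0,"rx":0,"ry":0,"rz":0},{"fingers":0.06,"x":0,"y":0,"z":0,"rx":0,"ry":0,"rz":0},{"fingers":0.06,"x":0,"y":0,"z":0,"rx":0,"ry":0,"rz":0}]'
python3 - <<'E'
from h import *
go(.3965,-.337,.1,87.3)
W,p,ok=cloud("wrist"); cv2.imwrite("pics/w5.png",p[:,:,::-1])
s=ok&(W[...,2]>.112)&(W[...,2]<.135)&(abs(W[...,0]-.396)<.03)
P=W[s]; 
for a in np.arange(-.49,-.18,.03):
    q=P[abs(P[:,1]-a)<.015]
    if len(q): print(round(a,2),len(q),np.round([q[:,0].min(),q[:,0].max(),np.median(q[:,2])],4))
print(P[:,1].min(),P[:,1].max()); print([(n,lm(n,"wrist")) for n in ("gate_centre","gate_knuckle_up","gate_tongue")])
W,p,ok=cloud("top"); print(rect(W,ok,(.583,-.11),.03,.08,.11),rect(W,ok,(.536,-.069),.03,.08,.11),rect(W,ok,(.596,-.011),.05,.06,.1),[(n,lm(n,"top")) for n in ("pintle_up","pintle_low","keeper")])
E
```

```text
clock: 30.22
tcp_pos: [0.5351, -0.0694, 0.2287]
orientation: [-2.278, -2.163, 0.002]
contact_force: [1.3, -0.5, -0.1]
grip_width: 0.0603
gripper_force: 0.0
clock: 31.22
tcp_pos: [0.3968, -0.3361, 0.2272]
orientation: [-2.278, -2.162, 0.001]
contact_force: [-0.1, 0.8, -0.3]
grip_width: 0.0598
gripper_force: 0.0
rz -0.29 then xyz mm [ -0.9  -0.2 127.2] tilt [ 0.06 -0.01  0.29] before-turn xyz [-9.000e-01 -1.000e-01  1.272e+02]
-0.49 97 [0.3829 0.4009 0.1152]
-0.46 245 [0.382  0.4022 0.1163]
-0.43 362 [0.3848 0.3991 0.1254]
-0.4 395 [0.3855 0.4003 0.1254]
-0.37 389 [0.3884 0.4008 0.1255]
-0.34 437 [0.3893 0.4018 0.1255]
-0.31 496 [0.3902 0.4027 0.1255]
-0.28 548 [0.3911 0.4033 0.1255]
-0.25 624 [0.392  0.4042 0.1255]
-0.22 406 [0.3926 0.4047 0.1255]
-0.4842230362252008 -0.2173928922571929
[('gate_centre', []), ('gate_knuckle_up', [([0.3917, -0.4776, 0.091], 0.64)]), ('gate_tongue', [([0.3998, -0.1979, 0.0702], 0.88)])]
(array([ 583.4, -110.3]), array([28. , 27.8]), 87.5, 51, 0.0948) (array([535.3, -72.7]), array([28.7, 27.9]), 88.7, 50, 0.0916) (array([594.4, -11.2]), array([57.3, 81.4]), -1.5, 297, 0.0857) [('pintle_up', [([0.4806, -0.1769, 0.0974], 0.95)]), ('pintle_low', [([0.424, 0.1886, 0.0407], 0.74), ([0.593, -0.011, 0.011], 0.7), ([0.4838, -0.1727, 0.0214], 0.66), ([0.4189, 0.2933, 0.0367], 0.39)]), ('keeper', [([0.4985, 0.0992, 0.0705], 0.77)])]
```

View pics/w5.png

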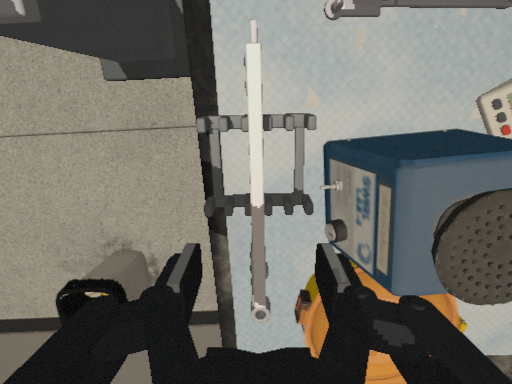

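The gate stands in the rack's middle slot, its top edge from (253,40) to (260,310). A blue device stands to the right from about (325,140), so I check its clearance.

Run:
```python
from h import *
W,p,ok=cloud("top")
for z in (.06,.1,.13,.16,.2):
    s=ok&(W[...,2]>z)&(W[...,0]>.41)&(W[...,0]<.7)&(abs(W[...,1]+.337)<.09); print(z,s.sum(),np.round(np.percentile(W[s][:,0],[0,2]),3) if s.sum() else "",np.round(W[s][:,2].max(),3) if s.sum() else "")
go(.3958,-.337,.095,88.4)
# pintle measure in wide: points at z .108-.118 near pintle_up tip
s=ok&(W[...,2]>.09)&(W[...,2]<.13)&(abs(W[...,0]-.482)<.02)&(abs(W[...,1]+.1745)<.02); print(np.round(W[s]*1000).astype(int).tolist())
```

```text
0.06 4521 [0.41  0.415] 0.786
0.1 4335 [0.41  0.414] 0.786
0.13 4156 [0.41  0.414] 0.786
0.16 3679 [0.41  0.414] 0.786
0.2 3176 [0.41  0.413] 0.786
rz -1.35 then xyz mm [ -0.6  -1.  132.4] tilt [ 0.05 -0.05  1.35] before-turn xyz [ -0.5  -0.9 132.4]
[[501, -156, 119], [500, -159, 121], [502, -178, 93], [498, -157, 106], [498, -166, 94], [498, -170, 94], [498, -174, 91], [498, -178, 95], [494, -166, 91], [494, -170, 91], [494, -174, 95], [490, -166, 91], [490, -170, 92], [489, -173, 103], [489, -176, 104], [486, -166, 90], [486, -170, 90], [485, -171, 116], [485, -176, 112], [486, -181, 94], [482, -165, 94], [481, -171, 112], [481, -176, 110], [482, -181, 95], [478, -169, 93], [478, -173, 92], [478, -177, 94], [478, -181, 92]]
```

Run:
```python
from h import *
W,p,ok=cloud("wrist")
v,u=np.mgrid[:384,:512]
b=ok&(u>320)&(v>100)&(v<300)&(p[...,2].astype(int)>p[...,0].astype(int)+25)&(W[...,2]>.03)&(W[...,1]<-.2)
P=W[b]; print(len(P))
for z in np.arange(.04,.26,.03):
    q=P[abs(P[:,2]-z)<.015]
    if len(q): print(round(z,2),len(q),np.round([q[:,0].min(),q[:,0].max(),q[:,1].min(),q[:,1].max()],3))
```

```text
6485
0.04 829 [ 0.476  0.629 -0.439 -0.306]
0.07 1097 [ 0.483  0.629 -0.439 -0.306]
0.1 1537 [ 0.492  0.628 -0.438 -0.306]
0.13 3022 [ 0.5    0.613 -0.438 -0.306]
```

```bash
python3 -m jog '[{"fingers":0.045,"x":-0.0005,"y":-0.001,"z":0,"rx":0,"ry":0,"rz":-1.35},{"fingers":0.045,"x":0,"y":0,"z":0.05,"rx":0,"ry":0,"rz":0},{"fingers":0.045,"x":0,"y":0,"z":0.05,"rx":0,"ry":0,"rz":0},{"fingers":0.045,"x":0,"y":0,"z":0.032,"rx":0,"ry":0,"rz":0},{"fingers":0.045,"x":0,"y":0,"z":0,"rx":0,"ry":0,"rz":0},{"fingers":0.045,"x":0,"y":0,"z":0,"rx":0,"ry":0,"rz":0}]'
python3 -m jog '[{"fingers":0.0,"x":0,"y":0,"z":0,"rx":0,"ry":0,"rz":0},{"fingers":0.0,"x":0,"y":0,"z":0,"rx":0,"ry":0,"rz":0},{"fingers":0.0,"x":0,"y":0,"z":0,"rx":0,"ry":0,"rz":0},{"fingers":0.0,"x":0,"y":0,"z":0,"rx":0,"ry":0,"rz":0},{"fingers":0.0,"x":0,"y":0,"z":0,"rx":0,"ry":0,"rz":0},{"fingers":0.0,"x":0,"y":0,"z":0,"rx":0,"ry":0,"rz":0}]' 70
```

```text
clock: 32.48
tcp_pos: [0.3961, -0.3379, 0.0965]
orientation: [2.252, 2.189, -0.001]
contact_force: [0.6, 0.2, 0.6]
grip_width: 0.0452
gripper_force: 0.0
clock: 33.22
tcp_pos: [0.396, -0.3378, 0.0968]
orientation: [2.252, 2.188, -0.001]
contact_force: [-1.0, 0.6, 6.3]
grip_width: 0.0108
gripper_force: 68.6
```

```bash
python3 -m jog '[{"fingers":0.0,"x":0,"y":0,"z":-0.015,"rx":0,"ry":0,"rz":0},{"fingers":0.0,"x":0,"y":0,"z":-0.025,"rx":0,"ry":0,"rz":0},{"fingers":0.0,"x":0,"y":0,"z":-0.03,"rx":0,"ry":0,"rz":0},{"fingers":0.0,"x":0,"y":0,"z":-0.04,"rx":0,"ry":0,"rz":0},{"fingers":0.0,"x":0,"y":0,"z":-0.04,"rx":0,"ry":0,"rz":0},{"fingers":0.0,"x":0,"y":0,"z":0,"rx":0,"ry":0,"rz":0},{"fingers":0.0,"x":0,"y":0,"z":0,"rx":0,"ry":0,"rz":0}]'
python3 -m jog '[{"fingers":0.0,"x":0.03,"y":0.007,"z":0,"rx":0,"ry":0,"rz":0},{"fingers":0.0,"x":0.03,"y":0.007,"z":0,"rx":0,"ry":0,"rz":0},{"fingers":0.0,"x":0.03,"y":0.007,"z":0,"rx":0,"ry":0,"rz":0},{"fingers":0.0,"x":0,"y":0,"z":0,"rx":0,"ry":0,"rz":0},{"fingers":0.0,"x":0,"y":0,"z":0,"rx":0,"ry":0,"rz":0},{"fingers":0.0,"x":0,"y":0,"z":0,"rx":0,"ry":0,"rz":0}]'
python3 - <<'E'
from h import *
W,p,ok=cloud("wrist"); np.save("W.npy",W); cv2.imwrite("pics/w6.png",p[:,:,::-1])
for z0,z1 in ((.09,.098),(.099,.106),(.106,.113),(.113,.12)):
    s=ok&(W[...,2]>z0)&(W[...,2]<z1)&(np.hypot(W[...,0]-.483,W[...,1]+.175)<.022)
    if s.sum(): v,u=np.nonzero(s); print(z0,s.sum(),W[s].mean(0).round(4),W[s].min(0).round(4),W[s].max(0).round(4),u.mean(),v.mean())
print(r.get_obs()["tcp_pos"],[(n,lm(n,"wrist")) for n in ("pintle_up","pintle_low","gate_knuckle_up","gate_tongue")])
E
```

```text
clock: 34.1
tcp_pos: [0.3948, -0.3366, 0.2449]
orientation: [-2.252, -2.189, 0.002]
contact_force: [-0.7, -0.2, -3.5]
grip_width: 0.0111
gripper_force: 68.6
clock: 34.85
tcp_pos: [0.4184, -0.2487, 0.2447]
orientation: [-2.254, -2.187, 0.003]
contact_force: [0.1, 0.1, -3.7]
grip_width: 0.0109
gripper_force: 68.7
0.09 560 [ 0.4899 -0.1734  0.0956] [ 0.4729 -0.1844  0.09  ] [ 0.5049 -0.158   0.098 ] 332.575 98.58571428571429
0.099 33 [ 0.4872 -0.1684  0.1029] [ 0.4784 -0.1787  0.0991] [ 0.5009 -0.1583  0.1058] 331.8484848484849 93.06060606060606
0.106 71 [ 0.4847 -0.1719  0.1098] [ 0.4783 -0.1794  0.1063] [ 0.4971 -0.1577  0.1128] 330.63380281690144 97.28169014084507
0.113 66 [ 0.4855 -0.1717  0.1153] [ 0.4799 -0.1774  0.113 ] [ 0.4976 -0.158   0.119 ] 333.0151515151515 97.10606060606061
[ 0.41853414 -0.24860274  0.24482344] [('pintle_up', [([0.4872, -0.1754, 0.0954], 0.67)]), ('pintle_low', [([0.4832, -0.1732, 0.021], 0.69), ([0.6965, -0.2865, 0.003], 0.44)]), ('gate_knuckle_up', [([0.4832, -0.1739, 0.0222], 0.73)]), ('gate_tongue', [])]
```

View pics/w6.png

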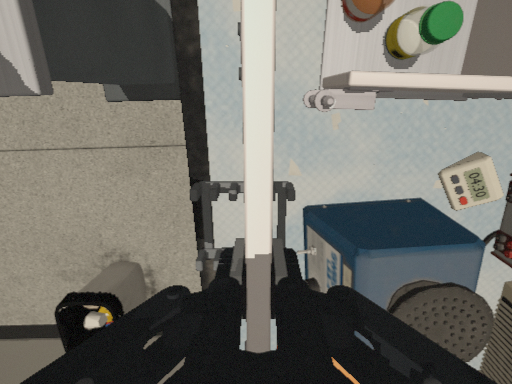

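The upper pintle and boss show at (326,101), clear of the held gate. I refine the pin position and check the gate's level.

Run:
```python
from h import *
W,p,ok=cloud("wrist")
s=ok&(W[...,2]>.108)&(W[...,2]<.119)&(np.hypot(W[...,0]-.4834,W[...,1]+.174)<.009); print("tip",s.sum(),np.median(W[s],0).round(4),W[s].min(0).round(4),W[s].max(0).round(4))
s=ok&(W[...,2]>.255)&(W[...,2]<.29)&(abs(W[...,0]-.418)<.03); P=W[s]
for a in np.arange(-.22,-.1,.02):
    q=P[abs(P[:,1]-a)<.01]
    if len(q)>5: print(round(a,2),np.round([q[:,0].min(),q[:,0].max(),np.median(q[:,2])],4))
go(.4532,-.1013,.1297,102.8)
```

```text
tip 98 [ 0.4821 -0.1742  0.1126] [ 0.4786 -0.1787  0.1084] [ 0.4878 -0.1701  0.1177]
-0.22 [0.4133 0.4254 0.274 ]
-0.2 [0.4139 0.4261 0.274 ]
-0.18 [0.4145 0.4268 0.2741]
-0.16 [0.4152 0.4275 0.2741]
-0.14 [0.4157 0.4279 0.2741]
rz -14.47 then xyz mm [135.6  65.8 115.5] tilt [ 0.06 -0.04 14.47] before-turn xyz [147.8  30.  115.4]
```

```bash
python3 -m jog '[{"fingers":0.0,"x":0,"y":0,"z":0,"rx":0,"ry":0,"rz":-7.2},{"fingers":0.0,"x":0,"y":0,"z":0,"rx":0,"ry":0,"rz":-7.2},{"fingers":0.0,"x":0.04,"y":0.011,"z":0,"rx":0,"ry":0,"rz":0},{"fingers":0.0,"x":0.04,"y":0.011,"z":0,"rx":0,"ry":0,"rz":0},{"fingers":0.0,"x":0.04,"y":0.011,"z":0,"rx":0,"ry":0,"rz":0},{"fingers":0.0,"x":0.04,"y":0.011,"z":0,"rx":0,"ry":0,"rz":0},{"fingers":0.0,"x":0,"y":0,"z":0,"rx":0,"ry":0,"rz":0},{"fingers":0.0,"x":0,"y":0,"z":0,"rx":0,"ry":0,"rz":0}]'
python3 - <<'E'
from h import *
go(.4282,-.0813,.129,102.8); print(r.get_obs()["joints"])
E
```

```text
clock: 36.15
tcp_pos: [0.4267, -0.0826, 0.2452]
orientation: [1.961, 2.454, -0.002]
contact_force: [0.1, 0.0, -3.8]
grip_width: 0.0109
gripper_force: 68.7
rz -0.05 then xyz mm [  1.    1.7 116.2] tilt [ 0.06 -0.06  0.05] before-turn xyz [  1.1   1.9 116.2]
[ 0.25030018  0.07226639 -0.21286632  2.06965811  0.01969197  1.00210456
  0.24993024]
```

Lower to the raised height at the staging spot.

```bash
python3 -m jog '[{"fingers":0.0,"x":0.001,"y":0.0017,"z":0.03,"rx":0,"ry":0,"rz":0},{"fingers":0.0,"x":0,"y":0,"z":0.03,"rx":0,"ry":0,"rz":0},{"fingers":0.0,"x":0,"y":0,"z":0.03,"rx":0,"ry":0,"rz":0},{"fingers":0.0,"x":0,"y":0,"z":0.026,"rx":0,"ry":0,"rz":0},{"fingers":0.0,"x":0,"y":0,"z":0,"rx":0,"ry":0,"rz":0},{"fingers":0.0,"x":0,"y":0,"z":0,"rx":0,"ry":0,"rz":0}]'
python3 - <<'E'
from h import *
go(.4530,-.0413,.129,102.8)
W,p,ok=cloud("scene"); print([(n,lm(n,"scene")[:2]) for n in ("pintle_up","pintle_low","gate_knuckle_up","gate_knuckle_low","gate_tongue","gate_centre")])
cv2.imwrite("pics/s2.png",cv2.resize(p[130:250,190:350],None,fx=4,fy=4,interpolation=cv2.INTER_CUBIC)[:,:,::-1])
E
```

```text
clock: 36.9
tcp_pos: [0.4288, -0.0815, 0.1299]
orientation: [1.962, 2.453, -0.001]
contact_force: [-0.1, -0.2, -3.4]
grip_width: 0.0108
gripper_force: 68.8
rz -0.11 then xyz mm [33.9 32.6  0.9] tilt [ 0.   -0.06  0.11] before-turn xyz [33.9 32.5  0.9]
[('pintle_up', [([0.5858, -0.1126, 0.0589], 0.22)]), ('pintle_low', []), ('gate_knuckle_up', []), ('gate_knuckle_low', [([0.4624, -0.2168, 0.0548], 0.95)]), ('gate_tongue', [([0.3976, 0.0524, 0.1006], 0.85)]), ('gate_centre', [([0.4279, -0.0782, 0.1011], 0.77)])]
```

View pics/s2.png

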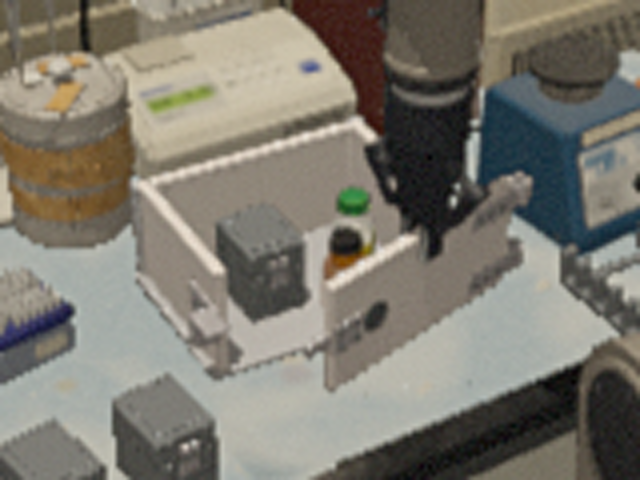

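The gate is held level in front of the bay, with the box at (260,262), green (352,215) and amber (345,255) inside. I move the knuckles in over the pins.

```bash
python3 -m jog '[{"fingers":0.0,"x":0.0085,"y":0.0082,"z":0,"rx":0,"ry":0,"rz":0},{"fingers":0.0,"x":0.0085,"y":0.0082,"z":0,"rx":0,"ry":0,"rz":0},{"fingers":0.0,"x":0.0085,"y":0.0082,"z":0,"rx":0,"ry":0,"rz":0},{"fingers":0.0,"x":0.0084,"y":0.008,"z":0,"rx":0,"ry":0,"rz":0},{"fingers":0.0,"x":0,"y":0,"z":0,"rx":0,"ry":0,"rz":0},{"fingers":0.0,"x":0,"y":0,"z":0,"rx":0,"ry":0,"rz":0}]'
python3 - <<'E'
from h import *
go(.4530,-.0413,.129,102.8)
for c in ("scene","top"):
    W,p,ok=cloud(c); print([(n,lm(n,c)[:2]) for n in ("pintle_up","pintle_low","gate_knuckle_up","gate_knuckle_low","gate_tongue","gate_centre")])
cv2.imwrite("pics/s3.png",cv2.resize(p[170:225,200:310],None,fx=6,fy=6,interpolation=cv2.INTER_CUBIC)[:,:,::-1])
E
```

```text
clock: 38.0
tcp_pos: [0.4522, -0.0406, 0.129]
orientation: [-1.96, -2.454, 0.002]
contact_force: [-1.3, -0.5, -2.8]
grip_width: 0.0108
gripper_force: 68.8
rz -0.03 then xyz mm [-0.8  0.6 -0. ] tilt [ 0.08 -0.04  0.03] before-turn xyz [-0.8  0.6 -0. ]
[('pintle_up', [([0.4815, -0.1756, 0.0924], 0.57)]), ('pintle_low', [([0.4866, -0.1734, 0.0205], 0.76)]), ('gate_knuckle_up', [([0.4819, -0.1725, 0.1222], 0.75)]), ('gate_knuckle_low', [([0.4833, -0.1725, 0.054], 0.79), ([0.422, 0.1892, 0.0412], 0.61)]), ('gate_tongue', [([0.4211, 0.0916, 0.1006], 0.74), ([0.4254, 0.2984, -0.0023], 0.73)]), ('gate_centre', [([0.4512, -0.0393, 0.1001], 0.67), ([0.4138, 0.2927, 0.0412], 0.22)])]
[('pintle_up', [([0.4818, -0.1767, 0.0933], 0.55)]), ('pintle_low', [([0.4852, -0.1736, 0.0227], 0.82), ([0.6945, -0.2865, 0.0019], 0.46)]), ('gate_knuckle_up', [([0.4231, 0.1912, 0.0036], 0.7), ([0.4844, -0.1692, 0.1254], 0.59)]), ('gate_knuckle_low', [([0.4876, -0.1756, 0.0533], 0.56)]), ('gate_tongue', [([0.4185, 0.0915, 0.0975], 0.48)]), ('gate_centre', [])]
```

```bash
python3 -m jog '[{"fingers":0.0,"x":-0.0008,"y":0.0006,"z":0.004,"rx":0,"ry":0,"rz":0},{"fingers":0.0,"x":0,"y":0,"z":0.004,"rx":0,"ry":0,"rz":0},{"fingers":0.0,"x":0,"y":0,"z":0.003,"rx":0,"ry":0,"rz":0},{"fingers":0.0,"x":0,"y":0,"z":0.003,"rx":0,"ry":0,"rz":0},{"fingers":0.0,"x":0,"y":0,"z":0,"rx":0,"ry":0,"rz":0}]'
python3 -m jog '[{"fingers":0.0,"x":0,"y":0,"z":0.002,"rx":0,"ry":0,"rz":0},{"fingers":0.0,"x":0,"y":0,"z":0.002,"rx":0,"ry":0,"rz":0},{"fingers":0.0,"x":0,"y":0,"z":0,"rx":0,"ry":0,"rz":0}]'
python3 -c "
from h import *
print(r.get_obs()['moment'],r.get_obs()['contact_force'])"
```

```text
clock: 39.33
tcp_pos: [0.4529, -0.0411, 0.1148]
orientation: [-1.96, -2.454, 0.002]
contact_force: [0.1, 0.4, -3.4]
grip_width: 0.0108
gripper_force: 68.8
clock: 39.7
tcp_pos: [0.4529, -0.0412, 0.1109]
orientation: [-1.96, -2.454, 0.002]
contact_force: [0.3, -0.0, -3.9]
grip_width: 0.0109
gripper_force: 68.8
[ 0.03978015  0.04992078 -0.05153604] [ 0.27544995 -0.03294712 -3.85547168]
```

```bash
python3 -m jog '[{"fingers":0.0,"x":0,"y":0,"z":0.002,"rx":0,"ry":0,"rz":0},{"fingers":0.0,"x":0,"y":0,"z":0.002,"rx":0,"ry":0,"rz":0},{"fingers":0.0,"x":0,"y":0,"z":0.002,"rx":0,"ry":0,"rz":0},{"fingers":0.0,"x":0,"y":0,"z":0,"rx":0,"ry":0,"rz":0}]'
python3 -m jog '[{"fingers":0.0,"x":0,"y":0,"z":0.002,"rx":0,"ry":0,"rz":0},{"fingers":0.0,"x":0,"y":0,"z":0.002,"rx":0,"ry":0,"rz":0},{"fingers":0.0,"x":0,"y":0,"z":0.001,"rx":0,"ry":0,"rz":0},{"fingers":0.0,"x":0,"y":0,"z":0,"rx":0,"ry":0,"rz":0}]'
python3 -m jog '[{"fingers":0.0,"x":0,"y":0,"z":0.001,"rx":0,"ry":0,"rz":0},{"fingers":0.0,"x":0,"y":0,"z":0.001,"rx":0,"ry":0,"rz":0},{"fingers":0.0,"x":0,"y":0,"z":0,"rx":0,"ry":0,"rz":0}]'
```

```text
clock: 40.2
tcp_pos: [0.4529, -0.0412, 0.1049]
orientation: [-1.961, -2.454, 0.002]
contact_force: [-0.1, 0.8, -4.4]
grip_width: 0.0109
gripper_force: 68.8
clock: 40.7
tcp_pos: [0.453, -0.0412, 0.1]
orientation: [-1.961, -2.454, 0.002]
contact_force: [-0.5, 0.2, -3.2]
grip_width: 0.0111
gripper_force: 68.8
clock: 41.08
tcp_pos: [0.4533, -0.0411, 0.0982]
orientation: [1.961, 2.455, -0.002]
contact_force: [-0.5, 0.8, -1.1]
grip_width: 0.0108
gripper_force: 69.3
```

```bash
python3 -m jog '[{"fingers":0.0,"x":0,"y":0,"z":0.001,"rx":0,"ry":0,"rz":0},{"fingers":0.0,"x":0,"y":0,"z":0,"rx":0,"ry":0,"rz":0}]'
python3 - <<'E'
from h import *
go(.4530,-.0413,.0978,102.8)
for c in ("scene","top"):
    W,p,ok=cloud(c); print([(n,lm(n,c)[:2]) for n in ("gate_knuckle_up","gate_knuckle_low","gate_tongue","gate_centre")])
    if c=="scene": cv2.imwrite("pics/s4.png",cv2.resize(p[150:240,250:350],None,fx=6,fy=6,interpolation=cv2.INTER_CUBIC)[:,:,::-1])
E
```

```text
clock: 41.32
tcp_pos: [0.4534, -0.0409, 0.0974]
orientation: [1.96, 2.455, -0.001]
contact_force: [-2.2, 3.4, 3.9]
grip_width: 0.0108
gripper_force: 70.0
rz -0.02 then xyz mm [-0.3 -0.5 -0.4] tilt [ 0.02 -0.04  0.02] before-turn xyz [-0.3 -0.5 -0.4]
[('gate_knuckle_up', [([0.4782, -0.1724, 0.0894], 0.86), ([0.5855, -0.0417, 0.0065], 0.15)]), ('gate_knuckle_low', [([0.4855, -0.1757, 0.0227], 0.78)]), ('gate_tongue', [([0.4227, 0.0917, 0.0657], 0.6), ([0.4811, -0.1766, 0.024], 0.28)]), ('gate_centre', [([0.454, -0.0364, 0.0704], 0.71), ([0.3922, -0.3351, -0.0047], 0.65)])]
[('gate_knuckle_up', [([0.4848, -0.171, 0.0981], 0.63), ([0.5362, -0.0733, 0.0542], 0.56)]), ('gate_knuckle_low', [([0.4855, -0.1762, 0.0233], 0.59)]), ('gate_tongue', [([0.4226, 0.0916, 0.063], 0.73), ([0.4173, 0.1784, 0.0444], 0.48)]), ('gate_centre', [([0.4155, 0.2943, 0.0402], 0.36), ([0.4858, -0.1745, 0.0225], 0.34)])]
```

View pics/s4.png

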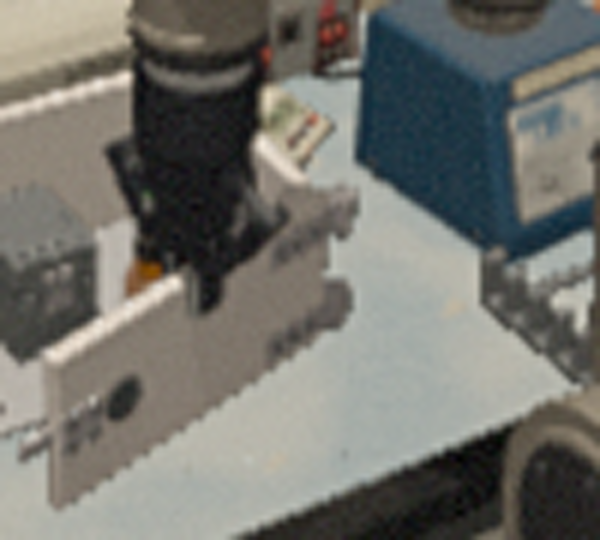

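The gate is seated: knuckles on the pins at (340,215) and (335,300), standing about 16° open. I swing it about the hinge while still holding it.

```bash
python3 -m jog '[{"fingers":0.0,"x":-0.0001,"y":0.0047,"z":-0.0005,"rx":0,"ry":0,"rz":2},{"fingers":0.0,"x":-0.0001,"y":0.0047,"z":0,"rx":0,"ry":0,"rz":2},{"fingers":0.0,"x":0,"y":0,"z":0,"rx":0,"ry":0,"rz":0}]' 40
python3 -m jog '[{"fingers":0.0,"x":-0.0001,"y":0.0047,"z":0,"rx":0,"ry":0,"rz":2},{"fingers":0.0,"x":-0.0001,"y":0.0047,"z":0,"rx":0,"ry":0,"rz":2},{"fingers":0.0,"x":-0.0001,"y":0.0047,"z":0,"rx":0,"ry":0,"rz":2},{"fingers":0.0,"x":-0.0001,"y":0.0047,"z":0,"rx":0,"ry":0,"rz":2},{"fingers":0.0,"x":0,"y":0,"z":0,"rx":0,"ry":0,"rz":0}]'
python3 - <<'E'
from h import *
go(.4754,-.0381,.0978,86.9); 
for c in ("scene","top"):
    W,p,ok=cloud(c); print([(n,lm(n,c)[:2]) for n in ("gate_knuckle_up","gate_knuckle_low","gate_tongue","keeper")])
E
```

```text
clock: 42.2
tcp_pos: [0.4627, -0.0393, 0.0976]
orientation: [-2.046, -2.384, 0.002]
contact_force: [-1.1, 3.0, 4.9]
grip_width: 0.011
gripper_force: 70.1
clock: 42.82
tcp_pos: [0.4815, -0.0375, 0.0976]
orientation: [-2.207, -2.236, 0.001]
contact_force: [-0.9, 5.0, 5.8]
grip_width: 0.011
gripper_force: 70.2
rz 3.85 then xyz mm [-1.  -6.  -0.2] tilt [ 0.04 -0.02 -3.85] before-turn xyz [-0.6 -6.1 -0.2]
[('gate_knuckle_up', [([0.4812, -0.1741, 0.0928], 0.86)]), ('gate_knuckle_low', [([0.4867, -0.1768, 0.0242], 0.65), ([0.5858, -0.0416, 0.0054], 0.43)]), ('gate_tongue', [([0.4784, 0.0987, 0.0673], 0.94), ([0.4806, -0.0383, 0.0684], 0.44)]), ('keeper', [([0.5019, 0.097, 0.0707], 0.83)])]
[('gate_knuckle_up', [([0.4824, -0.173, 0.0934], 0.55), ([0.4162, 0.1813, -0.0005], 0.54)]), ('gate_knuckle_low', [([0.482, -0.1729, 0.0933], 0.63), ([0.4847, -0.1727, 0.0208], 0.56)]), ('gate_tongue', [([0.4804, 0.0956, 0.0648], 0.72)]), ('keeper', [([0.4922, 0.0979, 0.0712], 0.58)])]
```

```bash
python3 -m jog '[{"fingers":0.0,"x":0,"y":0.0024,"z":0,"rx":0,"ry":0,"rz":1},{"fingers":0.0,"x":0,"y":0.0024,"z":0,"rx":0,"ry":0,"rz":1},{"fingers":0.0,"x":0,"y":0.0024,"z":0,"rx":0,"ry":0,"rz":1},{"fingers":0.0,"x":0,"y":0,"z":0,"rx":0,"ry":0,"rz":0}]'
python3 -m jog '[{"fingers":0.0,"x":0,"y":0.0012,"z":0,"rx":0,"ry":0,"rz":0.5},{"fingers":0.0,"x":0,"y":0,"z":0,"rx":0,"ry":0,"rz":0},{"fingers":0.0,"x":0,"y":0.0012,"z":0,"rx":0,"ry":0,"rz":0.5},{"fingers":0.0,"x":0,"y":0,"z":0,"rx":0,"ry":0,"rz":0}]'
python3 - <<'E'
from h import *
go(.4754,-.0381,.0978,86.9); print(r.get_obs()["moment"])
for c in ("scene","top"):
    W,p,ok=cloud(c); print([(n,lm(n,c)[:2]) for n in ("gate_tongue","keeper")])
E
```

```text
clock: 43.82
tcp_pos: [0.4885, -0.0375, 0.0976]
orientation: [-2.264, -2.178, 0.001]
contact_force: [-0.2, 4.1, 5.6]
grip_width: 0.0109
gripper_force: 70.1
clock: 44.32
tcp_pos: [0.4908, -0.0376, 0.0976]
orientation: [-2.283, -2.158, 0.001]
contact_force: [-1.2, 4.9, 4.8]
grip_width: 0.0108
gripper_force: 70.1
rz -0.1 then xyz mm [ -1.3 -15.4  -0.2] tilt [ 0.04 -0.02  0.1 ] before-turn xyz [ -1.3 -15.3  -0.2]
[ 0.34230624  0.14727273 -0.08531687]
[('gate_tongue', [([0.4173, 0.175, 0.001], 0.64)]), ('keeper', [([0.5042, 0.0933, 0.0713], 0.59), ([0.5937, -0.0106, 0.0499], 0.28)])]
[('gate_tongue', [([0.4979, 0.0973, 0.0647], 0.67), ([0.5294, 0.4396, 0.0446], 0.62)]), ('keeper', [([0.4976, 0.0983, 0.0692], 0.68)])]
```

```bash
python3 -m jog '[{"fingers":0.0,"x":0,"y":0.0008,"z":0,"rx":0,"ry":0,"rz":0.3},{"fingers":0.0,"x":0,"y":0,"z":0,"rx":0,"ry":0,"rz":0},{"fingers":0.0,"x":0,"y":0,"z":0,"rx":0,"ry":0,"rz":0}]'
python3 -m jog '[{"fingers":0.0,"x":0,"y":0.0008,"z":0,"rx":0,"ry":0,"rz":0.3},{"fingers":0.0,"x":0,"y":0,"z":0,"rx":0,"ry":0,"rz":0},{"fingers":0.0,"x":0,"y":0,"z":0,"rx":0,"ry":0,"rz":0}]'
python3 - <<'E'
from h import *
print(r.get_obs()["moment"]);go(.4908,-.0376,.0978,86.9)
E
```

```text
clock: 45.0
tcp_pos: [0.4915, -0.0377, 0.0976]
orientation: [-2.288, -2.152, 0.001]
contact_force: [-0.8, 5.2, 4.8]
grip_width: 0.0106
gripper_force: 70.1
clock: 45.38
tcp_pos: [0.4923, -0.0377, 0.0976]
orientation: [-2.294, -2.146, 0.001]
contact_force: [-1.2, 5.5, 5.0]
grip_width: 0.0105
gripper_force: 70.1
[ 0.41864073  0.22866527 -0.16046032]
rz -0.7 then xyz mm [ 0.  -1.5 -0.2] tilt [ 0.05 -0.02  0.7 ] before-turn xyz [ 0.  -1.5 -0.2]
```

```bash
python3 -m jog '[{"fingers":0.0,"x":0,"y":0.0012,"z":0,"rx":0,"ry":0,"rz":0.4},{"fingers":0.0,"x":0,"y":0,"z":0,"rx":0,"ry":0,"rz":0},{"fingers":0.0,"x":0,"y":0,"z":0,"rx":0,"ry":0,"rz":0}]'
python3 - <<'E'
from h import *
print(r.get_obs()["moment"])
W,p,ok=cloud("top"); print([(n,lm(n,"top")[:2]) for n in ("gate_tongue","keeper")])
W,p,ok=cloud("wrist"); cv2.imwrite("pics/w7.png",p[:,:,::-1])
E
```

```text
clock: 45.75
tcp_pos: [0.4927, -0.0377, 0.0976]
orientation: [-2.299, -2.139, 0.003]
contact_force: [-2.7, 5.8, 7.6]
grip_width: 0.0108
gripper_force: 70.5
[0.45893506 0.82306156 0.1776171 ]
[('gate_tongue', [([0.5003, 0.0972, 0.066], 0.7), ([0.4839, -0.1742, 0.0212], 0.44)]), ('keeper', [([0.4984, 0.097, 0.0702], 0.95), ([0.4815, -0.1731, 0.0939], 0.74)])]
```

View pics/w7.png

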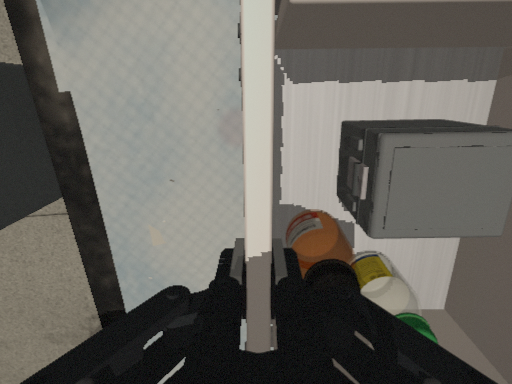

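The gate is against its stop. The inner finger has little room beside the amber bottle at (320,240), so I release with a small opening and go straight up.

```bash
python3 -m jog '[{"fingers":0.022,"x":0,"y":0,"z":0,"rx":0,"ry":0,"rz":0},{"fingers":0.022,"x":0,"y":0,"z":0,"rx":0,"ry":0,"rz":0},{"fingers":0.022,"x":0,"y":0,"z":0,"rx":0,"ry":0,"rz":0},{"fingers":0.022,"x":0,"y":0,"z":-0.01,"rx":0,"ry":0,"rz":0},{"fingers":0.022,"x":0,"y":0,"z":-0.02,"rx":0,"ry":0,"rz":0},{"fingers":0.022,"x":0,"y":0,"z":-0.04,"rx":0,"ry":0,"rz":0},{"fingers":0.022,"x":0,"y":0,"z":-0.06,"rx":0,"ry":0,"rz":0}]'
python3 -m jog '[{"fingers":0.0,"x":0,"y":-0.02,"z":-0.02,"rx":0,"ry":0,"rz":0},{"fingers":0.0,"x":0,"y":-0.02,"z":0,"rx":0,"ry":0,"rz":0},{"fingers":0.0,"x":0,"y":0,"z":0,"rx":0,"ry":0,"rz":0},{"fingers":0.0,"x":0,"y":0,"z":0,"rx":0,"ry":0,"rz":0}]'
python3 - <<'E'
from h import *
for c in ("top","scene"):
    W,p,ok=cloud(c); print([(n,lm(n,c)[:1]) for n in ("gate_tongue","keeper","gate_knuckle_up","gate_knuckle_low","gate_centre")])
cv2.imwrite("pics/s5.png",cv2.resize(p[140:270,130:320],None,fx=4,fy=4,interpolation=cv2.INTER_CUBIC)[:,:,::-1])
W,p,ok=cloud("wrist"); s=ok&(W[...,2]>.118)&(W[...,2]<.135)&(abs(W[...,0]-.487)<.02); P=W[s]
for a in np.arange(-.14,.1,.03):
    q=P[abs(P[:,1]-a)<.012]
    if len(q)>5: print(round(a,2),np.round([q[:,0].min(),q[:,0].max(),np.median(q[:,2])],4))
W,p,ok=cloud("top")
for n,c in dict(A=(.42,.188),C=(.596,-.011),D=(.418,.294),B=(.527,.437)).items(): print(n,rect(W,ok,c,.06,.06,.1))
E
```

```text
clock: 46.82
tcp_pos: [0.4924, -0.0383, 0.2283]
orientation: [-2.3, -2.136, 0.005]
contact_force: [0.8, 0.6, 0.4]
grip_width: 0.022
gripper_force: 0.0
clock: 47.32
tcp_pos: [0.4542, -0.0353, 0.2479]
orientation: [2.302, 2.137, -0.001]
contact_force: [0.8, 0.2, -1.2]
grip_width: -0.0001
gripper_force: 0.0
[('gate_tongue', [([0.4981, 0.095, 0.0607], 0.52)]), ('keeper', [([0.4962, 0.0962, 0.0703], 0.86)]), ('gate_knuckle_up', [([0.4826, -0.1718, 0.0967], 0.56)]), ('gate_knuckle_low', [([0.4848, -0.1744, 0.0231], 0.72)]), ('gate_centre', [])]
[('gate_tongue', [([0.4996, 0.0957, 0.0643], 0.73)]), ('keeper', [([0.5008, 0.094, 0.0696], 0.98)]), ('gate_knuckle_up', [([0.4814, -0.173, 0.0917], 0.92)]), ('gate_knuckle_low', [([0.4847, -0.1753, 0.0221], 0.87)]), ('gate_centre', [([0.4895, -0.0387, 0.0654], 0.86)])]
-0.14 [0.479  0.5065 0.1265]
-0.11 [0.4805 0.4935 0.126 ]
-0.08 [0.4821 0.4953 0.1253]
-0.05 [0.4839 0.4971 0.1245]
-0.02 [0.4861 0.4988 0.1238]
0.01 [0.4876 0.5004 0.123 ]
0.04 [0.4895 0.5029 0.1224]
0.07 [0.4913 0.5045 0.1216]
A (array([416.7, 178.3]), array([78.8, 60.7]), 5.8, 295, 0.0784)
C (array([594.1, -11.2]), array([57.2, 79.7]), -1.5, 294, 0.0866)
D (array([419.9, 295. ]), array([80.4, 61.5]), 6.9, 300, 0.0785)
B (array([528.8, 439.1]), array([83.1, 63.6]), 6.6, 310, 0.0779)
```

View pics/s5.png

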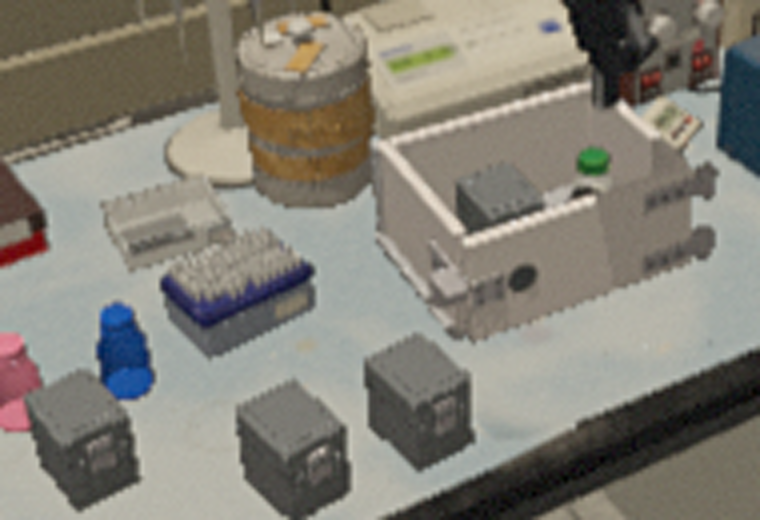

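The gate is shut with its tongue under the keeper at (445,280) and both knuckles seated. The box and bottles are inside, and three boxes stand outside. Handing in.

```bash
python3 -c "
from bench import r
print(r.hand_in())"
```

```text
the job is handed in; nothing more can be done
None
```

The job is handed in (the call returned no verdict): box C, the only one I lifted (about 0.65 kg, so the loaded one), stands in the bay with the amber and green bottles, the gate is seated on both pins and shut with its tongue under the keeper, and the other three boxes stand outside (box A shifted about 1 cm with the robot not near it).

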